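Clear the lid and pull the filter cassette

TASK

The little steel basket is standing on the flap of the filter housing: hang it by its handle on the two prongs of the hook stand and let go of it. Then swing the flap up past upright so that it stays open, draw the filter cassette that stands beneath it straight up out of the housing, and present it upright over the middle of the shallow steel tray, its underside about a hand's breadth (10 cm) above the bench. Finish while still holding it there, with nothing else carrying it, and leave the other things on the bench where they are.

Things in the scene. Friction and masses are not known exactly. Their poses are not given: they have to be found in the camera images.
- housing: Grey open-topped filter housing, 130 (x) x 150 (y) x 85 mm high, walls and floor 4 mm, fixed to the bench, small hose spigot on its -y side (reaching 103 mm from its middle). Origin: centre of its underside; z up, +x towards the flap's hinge (away from the robot, give or take its yaw of up to 0.25 rad).
- flap (a joint): Hinge of the housing's aluminium flap: 0 = shut, grows as it opens, 1.57 = upright, stop at 1.9 rad. A friction hinge (0.09 N m): it stays where it is left. 120 g, 6 mm plate, top face 92 mm above the bench when shut, reaching 135 mm from the axis. Axis along the housing's y at the top of its +x wall: the free edge is on the robot's side and swings up and away from the robot.
- flap_hinge (a point): Middle of the flap's hinge axis, 85 mm above the bench, 65 mm in +x from the housing's middle.
- flap_bar (a point): Middle of the black pull bar, round, 10 mm thick, 72 mm long, parallel to the hinge axis (housing's y). It is the outer side of a flat loop that juts out from the flap's free edge in the flap's plane: 173 mm from the hinge, 38 mm beyond the edge, 4 mm above the hinge axis when shut (so 89 mm above the bench, with free air below). It turns with the flap and can turn between the fingers.
- cassette: Loose filter cassette, black frame, white pleats, 90 (x) x 12 (y) x 76 mm high with its tab, about 100 g. Origin: centre of underside; z up; axes as the housing's. Stands under the flap on the 4 mm floor, its middle 8 mm in -x from the housing's. Guide ribs (1.5 mm play) hold its ends up to 35 mm above the bench; above them 65 mm free on either face.
- cassette_tab (a point): Middle of the cassette's pull tab, 67 mm above its underside (71 mm above the bench in the housing, 14 mm below the rim); the tab is 12 mm thick along the cassette's y and 30 mm long along its x.
- basket: Small open steel basket, 60 (its x) x 106 (its y) x 35 mm high, with a rigid arched handle, about 100 g, loose; stands on the flap. Origin: centre of its underside; z up.
- basket_bar (a point): Middle of the top bar of the basket's handle: round, 10 mm thick, 100 mm long along the basket's y, its axis 120 mm above the basket's underside; the handle's two uprights (10 mm thick) stand at y = -50 and +50 mm. Free space under the bar down to the basket's rim: 80 mm.
- stand: Fixed steel stand with two hook prongs. Base plate 120 x 100 x 12 mm from x = -30 to +90 mm; 14 mm post at x = +58 mm. Origin on the bench under the middle of the prongs; z up; the prongs point to -x (towards the robot, yaw within 0.25 rad). The basket goes on from that side, its handle's bar across both prongs, along the stand's y.
- hook_mid (a point): Middle between the two prongs, level with their upper side, 164 mm above the bench; axes as the stand's. Prongs: 8 mm bars along x at y = -32 and +32 mm, joined by a crossbar at x = +58 mm, level to x = -30 mm, then the tips slant up to x = -40 mm, topping out 18 mm above this point. Nothing stands higher; nothing between the prongs before the crossbar.
- tray: Shallow open steel tray, 140 (x) x 120 (y) x 22 mm high, fixed to the bench. Origin: centre of its underside.
- reagent: Bystander: reagent bottle with a blue cap, 56 x 56 x 106 mm, loose, origin at its underside.
- petri: Bystander: petri dish, 57 mm wide, 15 mm high, loose, origin at its underside.
- tips: Bystander: blue and white pipette-tip box, 74 x 117 x 62 mm, loose, origin at its underside.

How it is judged:
By the outcome, as a careful person would: the job done as asked, in the order asked, and still so for the second after the job is handed in, while the arm keeps its last pose, push and grip.
It also fails if it takes over 69 s, if anything falls off the work surface, if the arm or the gripper's body presses on something with over 40 N, if the wrist force passes 120 N, or if a joint passes its speed limit or range.

ROBOT

A 6-joint arm with a two-finger parallel gripper is mounted at the origin on a cart in front of the work surface, level with it; the furniture and walls round the work are solid. World frame = base frame: x ahead of the robot, y to its left, z up, the work surface at z = 0. Lengths are in m, angles in rad, forces in N, time in s.
With the tool pointing down it reaches from about 0.275 to 0.725 m from the base axis. Payload 5.6 kg.
Tool frame: the origin (TCP) lies between the finger pads; the fingertips stand 17 mm ahead of it and the grasp point (between the pads) lies 2 mm behind it; z points along the fingers, x is the direction in which the jaws open and shut, and the axes are right-handed (so a half turn about z gives the same grasp; the last joint's range is limited). The gripper opens to 85 mm and grips with 20 to 120 N. Pads are 22 mm wide; open, the fingers measure 114 mm over their backs; the gripper's body (76 mm by 85 mm) begins 54 mm behind the grasp point. The pads swing forward as they close: fully open they stand 13 mm farther back than shut.
Start: joints at [1.498, 0.255, 0.108, 0, -1.424, -0.285], TCP at [0.193, 0.515, 0.248] pointing down, gripper open.
Joint ranges: [-2.95, 2.95], [-1.21, 1.97], [-1.09, 1.5], [-2.87, 1.71], [-2.94, -0.07], [-3.05, 3.05]. Speed limits (rad/s): [2.57, 2.57, 3.14, 3.14, 3.14, 3.14].

INTERFACE

Orientations are given as [roll, pitch, yaw] about the fixed x, y, z axes, in that order (R = Rz(yaw) Ry(pitch) Rx(roll)).
In Python, from rig import r, imaging gives the robot as it stands. The module is installed in compiled form; this text tells all that it offers.
- The arm moves only by the tool send_rows, never from a script. Its argument "series" is a list that holds one entry, the list of rows, each a list of 7 numbers: the shift along the tool's x, y, z in mm, then the turn, a rotation vector about the tool's x, y, z in rad, then the finger opening in mm, from 0 to 85.4. In form: [[[dx, dy, dz, ax, ay, az, hand], ...]]. A call has exactly 8 rows; each row shifts and turns the commanded pose from where the row before left it, along the tool's axes as they then stand; what a row does not reach is not made up. A row lasts 1/8 s, in which the tool goes at most 62.5 mm and 10.7 degrees, less where a joint would pass 70% of its speed; a pose out of reach is approached as far as the arm can. A call with a gripper value outside its range is refused whole. The fingers move at their own pace and stop on an object; the grip force is fixed at half the most. Time passes only in rows, so rows that do not move let the fingers close, or fill a call up. It gives the time, the measured TCP pose, the force and the opening at its end, in the units of the state.
- r.sense(): the state, without advancing time (a new reading comes with each control period).
- imaging.capture(name): name is "scene" or "top" or "wrist"; returns a dict with "image" (480x640x3 uint8, red, green, blue), "fx", "fy", "cx", "cy" (pixels), "k1" (the pictures are not rectified: a ray, as slopes to the right and down, at radius r is drawn at 1 + k1 r^2 times it, then the intrinsics apply), "world_to_cam" (4x4, takes a point from world to camera coordinates). Camera axes: x right, y down, z forward; pixel columns grow to the right and rows downward; lengths in m; the calibration is good to about 2 mm. A picture is of the moment at which its call begins. There is no depth.
- r.finish_job(): hands the job in, once; it reports no verdict.
The state is a dict: "time": time; "joint_pos": joint angles; "joint_vel": joint speeds; "tau": joint torques, N m; "position": TCP position; "tcp_rot": TCP orientation; "ft_force": force on the tool from outside, world axes, zero at the start; "ft_torque": the same for the moment, N m; "width": finger opening in m.
Only numpy, scipy, OpenCV 4.12 (cv2) and the standard library are available. Lean on these libraries where they do the work, as an engineer would, in place of code of your own. Each camera call takes 0.05 s, during which the arm holds its last target.

## Working session

There is one attempt and no reset: what is moved stays moved. The work goes in short steps, Python scripts to look and compute and a tool call to move; the robot and the scene stay as the last step left them, time stands still between calls to the robot, and variables do not carry over. Pictures are saved under pics/ and viewed, and the job is handed in when it is done.

Besides the shell and the picture viewer there is one more tool, called after "Request:" in YAML: its name, and indented under it one key for each argument. send_rows: Moves the arm, as the interface text tells. Its arguments: {"type":"object","properties":{"series":{"type":"array"}},"required":["series"]}

```bash
mkdir -p pics; ls; python3 - <<'E'
from rig import r, imaging
import cv2, json
s=r.sense(); print(s)
for n in ["scene","top","wrist"]:
    c=imaging.capture(n)
    cv2.imwrite(f"pics/{n}0.png",c["image"][:,:,::-1])
    print(n,{k:c[k] for k in ("fx","fy","cx","cy","k1")}); print(c["world_to_cam"])
print(r.sense()["time"])
E
```

```text
pics
{'time': 0.0, 'joint_pos': array([ 1.49758857e+00,  2.55770670e-01,  1.06998997e-01, -4.89331823e-04,
       -1.42391557e+00, -2.84593568e-01]), 'joint_vel': array([-0.00093192, -0.00233448, -0.00176753, -0.0013682 , -0.00085888,
        0.00107379]), 'tau': array([ 3.82239095e-04, -3.86639106e+01,  2.37949973e+01,  5.36538720e+00,
       -6.02340719e-03,  4.43529160e-06]), 'position': array([0.19239814, 0.51474772, 0.24737887]), 'tcp_rot': array([-3.14152620e+00, -1.95074202e-03, -1.92866979e+00]), 'ft_force': array([-0.27316992, -0.67983093,  0.37342263]), 'ft_torque': array([ 0.02240221,  0.03268625, -0.00076607]), 'width': 0.08558699180284968}
scene {'fx': 464.0456777318859, 'fy': 464.0456777318859, 'cx': 319.87537726224014, 'cy': 234.29299653811802, 'k1': -0.01643804433192726}
[[ 0.73224037 -0.68091461 -0.01339179 -0.40993998]
 [-0.36554783 -0.37635896 -0.85131     0.28225984]
 [ 0.5746293   0.62825889 -0.52449208  0.81463341]
 [ 0.          0.          0.          1.        ]]
top {'fx': 554.838132583647, 'fy': 554.838132583647, 'cx': 319.1702351738085, 'cy': 245.74169305552567, 'k1': 0.014413577833101395}
[[ 0.47550747 -0.87969485 -0.00544182 -0.29795173]
 [-0.79757858 -0.42849418 -0.42457173  0.447951  ]
 [ 0.37116178  0.2062273  -0.90537795  1.35267964]
 [ 0.          0.          0.          1.        ]]
wrist {'fx': 413.63090221636713, 'fy': 413.63090221636713, 'cx': 318.30501268705643, 'cy': 238.3776656632436, 'k1': -0.04356746041150405}
[[-3.50560605e-01 -9.36539757e-01  7.38325866e-04  5.49046785e-01]
 [-8.86797946e-01  3.32194815e-01  3.21303606e-01 -4.26566616e-02]
 [-3.01158869e-01  1.11981641e-01 -9.46975949e-01  3.80349864e-01]
 [ 0.00000000e+00  0.00000000e+00  0.00000000e+00  1.00000000e+00]]
0.15
```

View pics/scene0.png

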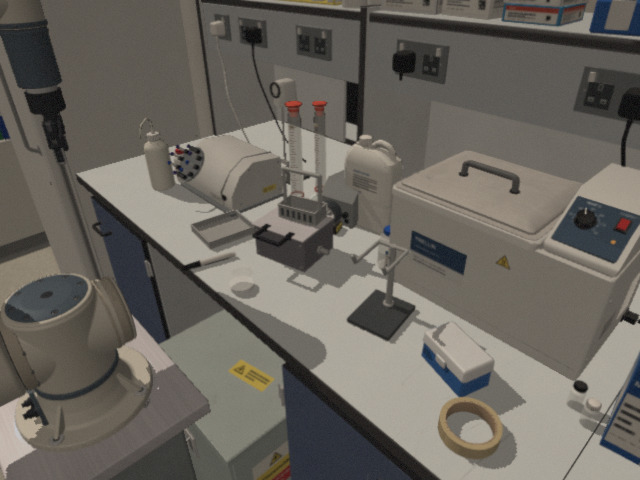

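View pics/top0.png

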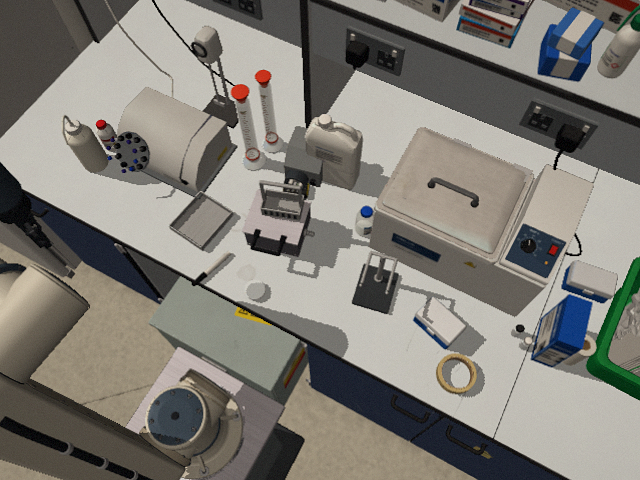

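View pics/wrist0.png

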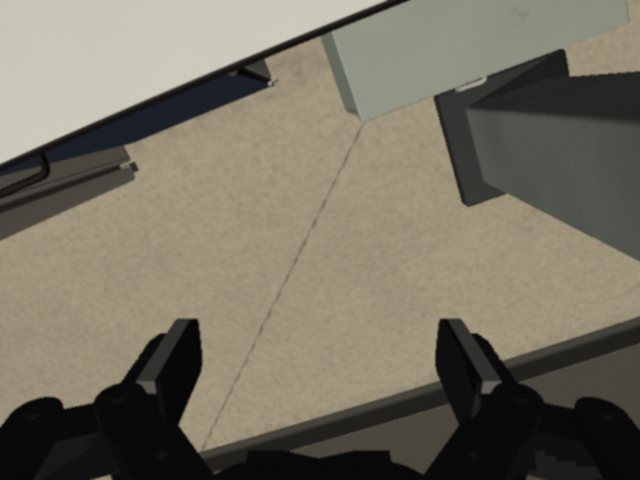

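The scene view shows the housing with its pull bar at about (275,235), the basket on the flap, the stand at about (385,280), and the tray at about (222,230). I'll zoom in on these.

```bash
python3 - <<'E'
import cv2
a=cv2.imread("pics/scene0.png"); b=cv2.imread("pics/top0.png")
def crop(im,x,y,w,h,s,n):
    cv2.imwrite(n,cv2.resize(im[y:y+h,x:x+w],None,fx=s,fy=s,interpolation=cv2.INTER_CUBIC))
crop(a,180,150,160,120,5,"pics/s_h.png")
crop(a,320,210,160,120,5,"pics/s_s.png")
crop(b,160,160,160,120,5,"pics/t_h.png")
crop(b,320,190,160,120,5,"pics/t_s.png")
E
```

```text
(no output)
```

View pics/s_h.png

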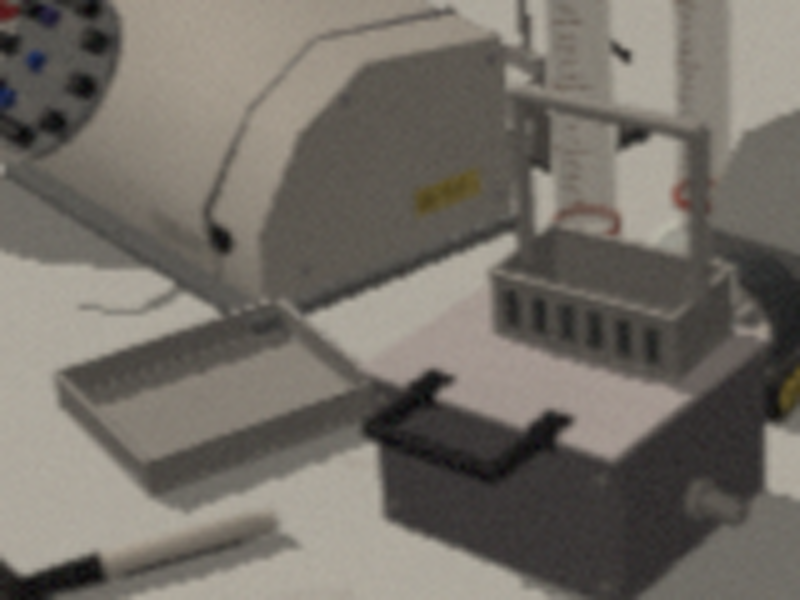

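View pics/s_s.png

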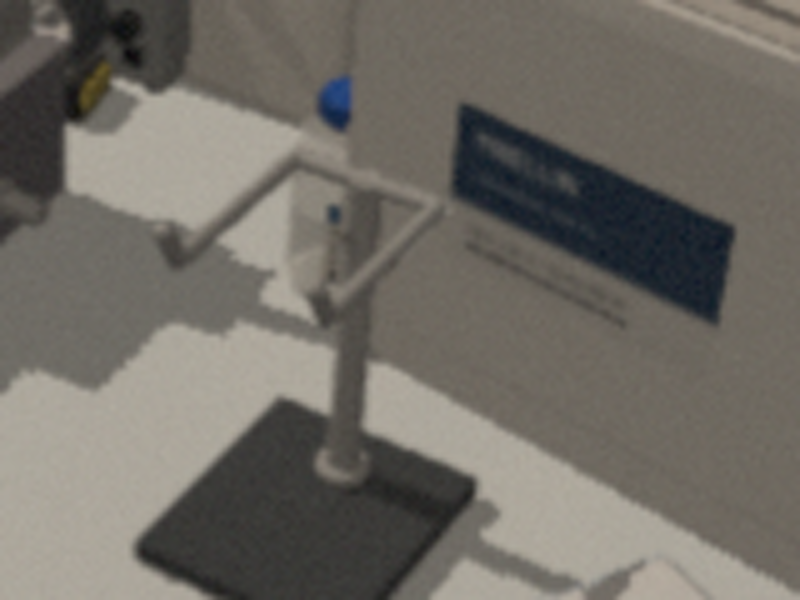

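View pics/t_h.png

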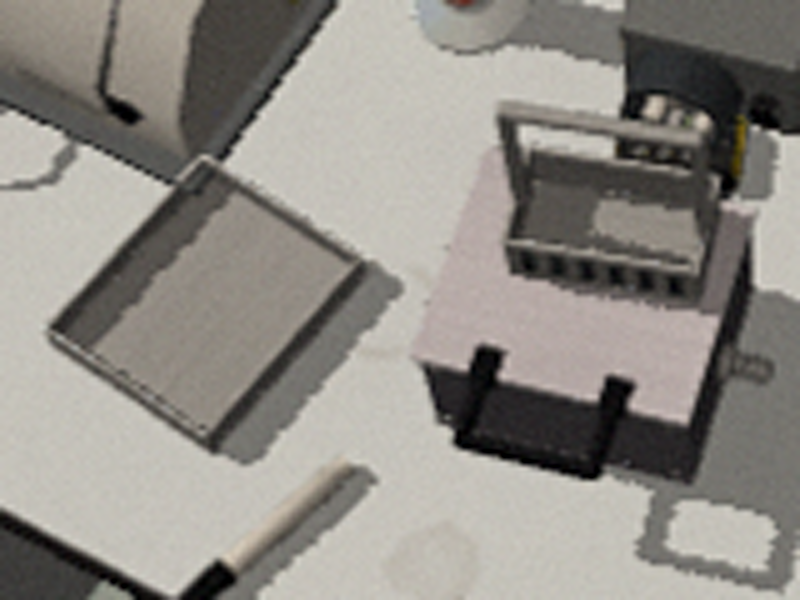

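View pics/t_s.png

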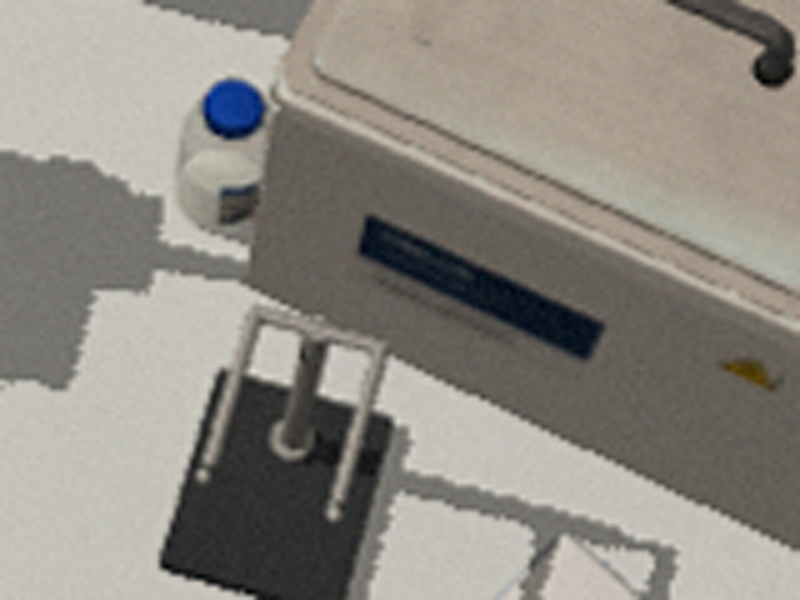

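```bash
cat > h.py <<'E'
import numpy as np, cv2
from scipy.optimize import least_squares
from scipy.spatial.transform import Rotation as R
K={"scene":(464.0456777318859,319.87537726224014,234.29299653811802,-0.01643804433192726,np.array([[ 0.73224037,-0.68091461,-0.01339179,-0.40993998],[-0.36554783,-0.37635896,-0.85131,0.28225984],[0.5746293,0.62825889,-0.52449208,0.81463341]])),
"top":(554.838132583647,319.1702351738085,245.74169305552567,0.014413577833101395,np.array([[0.47550747,-0.87969485,-0.00544182,-0.29795173],[-0.79757858,-0.42849418,-0.42457173,0.447951],[0.37116178,0.2062273,-0.90537795,1.35267964]]))}
def proj(cam,P):
    f,cx,cy,k,M=K[cam] if isinstance(cam,str) else cam
    P=np.atleast_2d(P); q=P@M[:3,:3].T+M[:3,3]; s=q[:,:2]/q[:,2:]
    s=s*(1+k*(s**2).sum(1,keepdims=True)); return s*f+[cx,cy]
def cam(c): return (c["fx"],c["cx"],c["cy"],c["k1"],np.array(c["world_to_cam"]))
def ray(cam_,uv,z):
    f,cx,cy,k,M=K[cam_] if isinstance(cam_,str) else cam_
    d=np.array([(uv[0]-cx)/f,(uv[1]-cy)/f]); s=d.copy()
    for _ in range(20): s=d/(1+k*(s@s))
    w=M[:3,:3].T@np.array([s[0],s[1],1]); o=-M[:3,:3].T@M[:3,3]
    return o+w*(z-o[2])/w[2]
def place(p,m,z0=0):
    c,s=np.cos(p[2]),np.sin(p[2]); m=np.atleast_2d(m)/1000.
    return np.c_[p[0]+c*m[:,0]-s*m[:,1],p[1]+s*m[:,0]+c*m[:,1],m[:,2]]
def fit(obs,x0=(0.5,0,0)):
    # obs list (cam,(u,v),(mx,my,mz mm))
    def res(p):
        return np.concatenate([(proj(c,place(p,m))-np.array(u)).ravel() for c,u,m in obs])
    s=least_squares(res,x0,loss="soft_l1"); return s.x,res(s.x).reshape(-1,2)
E
cat > fit0.py <<'E'
from h import *
def px(off,c): return ((c[0]+.5)/5-.5+off[0],(c[1]+.5)/5-.5+off[1])
sh=lambda a,b:px((180,150),(a,b)); ss=lambda a,b:px((320,210),(a,b)); th=lambda a,b:px((160,160),(a,b)); ts=lambda a,b:px((320,190),(a,b))
S,T="scene","top"
H=[(S,sh(370,425),(-108,36,89)),(S,sh(490,472),(-108,-36,89)),(S,sh(385,518),(-65,75,0)),(S,sh(628,602),(-65,-75,0)),(S,sh(615,462),(-70,-75,92)),
(T,th(413,360),(-70,75,92)),(T,th(690,425),(-70,-75,92)),(T,th(495,150),(65,75,92)),(T,th(755,210),(65,-75,92)),(T,th(460,440),(-108,36,89)),(T,th(598,470),(-108,-36,89)),(T,th(690,483),(-65,-75,0))]
B=[(S,sh(520,92),(0,50,212)),(S,sh(700,130),(0,-50,212)),(S,sh(492,270),(-30,53,127)),(S,sh(675,318),(-30,-53,127)),(S,sh(495,330),(-30,53,92)),(S,sh(682,380),(-30,-53,92)),(S,sh(737,265),(30,-53,127)),
(T,th(503,108),(0,50,212)),(T,th(705,137),(0,-50,212)),(T,th(508,245),(-30,53,127)),(T,th(697,270),(-30,-53,127))]
D=[(S,ss(297,155),(58,32,160)),(S,ss(437,208),(58,-32,160)),(S,ss(165,232),(-40,32,179)),(S,ss(322,297),(-40,-32,179)),(S,ss(140,548),(-30,50,12)),(S,ss(283,400),(90,50,12)),(S,ss(472,490),(90,-50,12)),
(T,ts(257,315),(58,32,160)),(T,ts(380,347),(58,-32,160)),(T,ts(203,475),(-40,32,179)),(T,ts(333,513),(-40,-32,179)),(T,ts(220,372),(90,50,12)),(T,ts(162,565),(-30,50,12)),(T,ts(393,420),(90,-50,12))]
def tr(a,b): 
    c=[(-a,b,22),(a,b,22),(a,-b,22),(-a,-b,22)]
    return [(S,sh(*u),m) for u,m in zip([(60,378),(285,303),(372,380),(148,465)],c)]+[(T,th(*u),m) for u,m in zip([(50,333),(205,158),(367,262),(212,450)],c)]
for n,o in (("housing",H),("basket",B),("stand",D),("trayA",tr(70,60)),("trayB",tr(60,70))):
    p,e=fit(o); print(n,p.round(4)); print(e.round(1).tolist())
for c,uv,z in ((S,(242,288),10),(T,(256,291),10),(T,(367,212),106),):
    print(ray(c,uv,z/1000))
E
python3 fit0.py
```

```text
housing [0.564  0.0953 0.228 ]
[[1.3, 0.5], [1.3, 0.1], [0.7, -0.3], [-0.3, 1.8], [-0.2, -1.6], [0.0, -0.3], [-1.3, 0.0], [-0.7, -0.5], [-0.4, -0.1], [0.2, 0.1], [-1.2, 0.7], [0.6, 1.0]]
basket [0.5915 0.0938 0.3249]
[[0.1, -0.5], [0.5, -0.4], [0.1, -0.1], [1.0, -0.2], [0.3, 0.3], [-0.1, 0.1], [0.4, -0.1], [-0.2, 0.6], [-1.7, 0.5], [-1.5, -0.3], [0.1, 0.6]]
stand [ 0.5023 -0.228   0.1921]
[[0.2, 0.5], [1.0, 0.0], [0.6, -0.2], [-0.4, -1.5], [-1.2, -1.6], [-0.4, -1.6], [2.5, -2.9], [-0.4, 0.5], [0.1, 1.2], [0.2, 1.1], [0.4, 1.1], [-0.5, -0.5], [-1.0, 0.5], [0.3, -0.1]]
trayA [ 0.4811  0.301  -0.1136]
[[-0.7, -1.1], [-0.2, -1.1], [3.0, 0.2], [0.4, 0.1], [-0.8, 0.7], [0.4, 0.4], [0.3, 0.4], [-0.4, -0.6]]
trayB [ 0.4795  0.301  -0.2236]
[[2.5, -5.2], [-2.0, -1.0], [-0.3, 4.9], [1.3, 0.5], [-1.2, -6.4], [-1.3, 1.0], [0.5, 8.3], [0.7, -0.3]]
[0.36515868 0.04947927 0.01      ]
[0.37332811 0.05631606 0.01      ]
[ 0.68115727 -0.11670714  0.106     ]
```

```bash
cat >> h.py <<'E'
def rotm(rpy): return R.from_euler("xyz",rpy)
def plan(p0,R0,p1,R1,n,hand,ease=True):
    """print n rows from pose0 to pose1 (smooth)"""
    t=np.arange(n+1)/n
    if ease: t=t*t*(3-2*t)*.7+.3*t
    dv=(R0.inv()*R1).as_rotvec(); rows=[]
    P=np.array(p0,float);Rc=R0
    for i in range(n):
        tp=np.array(p0)+(np.array(p1)-p0)*t[i+1]; tR=R0*R.from_rotvec(dv*t[i+1])
        d=(Rc.inv().apply(tp-P)*1000).round(1); w=(Rc.inv()*tR).as_rotvec().round(3)
        rows.append([*(d+0.).tolist(),*(w+0.).tolist(),hand])
        P=P+Rc.apply(d/1000); Rc=Rc*R.from_rotvec(w)
    for k in range(0,n,8): print("[[",",\n".join(str([int(v) if v==int(v) else v for v in x]).replace(" ","") for x in rows[k:k+8]),"]]")
    return P,Rc
def down(yaw): return R.from_euler("xyz",[np.pi,0,yaw])
E
python3 - <<'E'
from h import *; from rig import r
s=r.sense(); R0=rotm(s["tcp_rot"]); pi=np.pi
print([ray("top",u,0).round(3).tolist() for u in ((200,192),(240,155),(275,140))])
P,Rc=plan(s["position"],R0,[.565,.094,.31],down(.325-pi),16,80)
E
```

```text
[[0.564, 0.366, 0.0], [0.731, 0.331, 0.0], [0.829, 0.265, 0.0]]
[[ [7,-13.2,-1.6,0,0,0.024,80],
[10.3,-20.6,-2.6,0,0,0.036,80],
[12.5,-27.2,-3.3,0,0,0.047,80],
[13.3,-33.2,-3.9,0,0,0.057,80],
[12.8,-38.2,-4.5,0,0,0.063,80],
[11.4,-42.3,-4.8,0,0,0.07,80],
[8.7,-45.2,-5.1,0,0,0.072,80],
[5.7,-46.9,-5.2,0,-0.001,0.075,80] ]]
[[ [2.1,-47.2,-5.2,-0.001,0,0.075,80],
[-1.5,-46.1,-5.1,0,0,0.072,80],
[-4.4,-43.5,-4.9,0,0,0.07,80],
[-7,-39.7,-4.5,0,0,0.063,80],
[-8.3,-34.7,-4,0,0,0.057,80],
[-8.6,-28.7,-3.3,0,0,0.047,80],
[-7.7,-21.7,-2.6,0,0,0.036,80],
[-5.5,-13.9,-1.6,0,0,0.024,80] ]]
```

Request:
send_rows:
  series:
    - [[7,-13.2,-1.6,0,0,0.024,80],[10.3,-20.6,-2.6,0,0,0.036,80],[12.5,-27.2,-3.3,0,0,0.047,80],[13.3,-33.2,-3.9,0,0,0.057,80],[12.8,-38.2,-4.5,0,0,0.063,80],[11.4,-42.3,-4.8,0,0,0.07,80],[8.7,-45.2,-5.1,0,0,0.072,80],[5.7,-46.9,-5.2,0,0,0.075,80]]

```text
time: 1.15
position: [0.3799, 0.3021, 0.28]
tcp_rot: [3.142, 0.001, -2.377]
ft_force: [0.7, 0.6, 1.0]
width: 0.0797
```

Request:
send_rows:
  series:
    - [[2.1,-47.2,-5.2,0,0,0.075,80],[-1.5,-46.1,-5.1,0,0,0.072,80],[-4.4,-43.5,-4.9,0,0,0.07,80],[-7,-39.7,-4.5,0,0,0.063,80],[-8.3,-34.7,-4,0,0,0.057,80],[-8.6,-28.7,-3.3,0,0,0.047,80],[-7.7,-21.7,-2.6,0,0,0.036,80],[-5.5,-13.9,-1.6,0,0,0.024,80]]

```text
time: 2.15
position: [0.5654, 0.0922, 0.3109]
tcp_rot: [-3.142, 0.0, -2.82]
ft_force: [-0.5, 0.7, 0.6]
width: 0.0804
```

```bash
cat > look.py <<'E'
import sys,cv2,numpy as np,pickle
from rig import r,imaging
n=sys.argv[1]
s=r.sense(); print(round(s["time"],2),s["position"].round(4),s["tcp_rot"].round(3),s["ft_force"].round(1),round(s["width"]*1000,1),s["joint_pos"].round(2))
for c in sys.argv[2:]:
    k=imaging.capture(c); cv2.imwrite(f"pics/{c}{n}.png",k["image"][:,:,::-1]); pickle.dump(k,open(f"pics/{c}{n}.pkl","wb"))
E
python3 look.py 1 wrist
```

```text
2.15 [0.5654 0.0922 0.3109] [-3.142  0.    -2.82 ] [-0.5  0.7  0.6] 80.4 [ 0.43  0.29  0.32  0.   -1.59 -0.11]
```

View pics/wrist1.png

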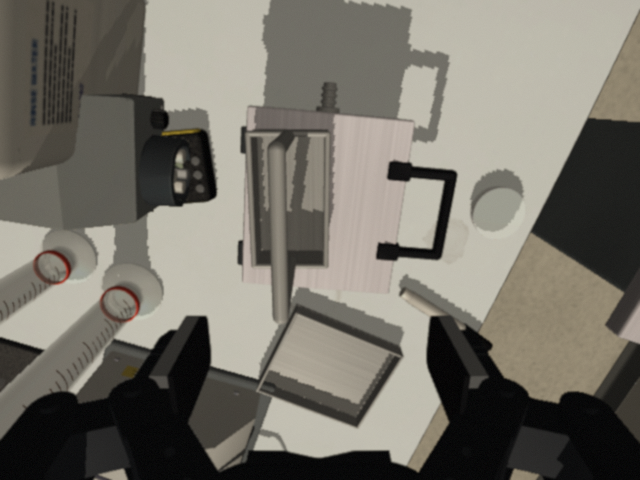

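```bash
cat > fit1.py <<'E'
from h import *; import pickle
exec(open("fit0.py").read().split("def tr")[0])
W=cam(pickle.load(open("pics/wrist1.pkl","rb")))
Bw=[(W,(281,317),(0,50,212)),(W,(276,148),(0,-50,212)),(W,(248,132),(30,-53,127)),(W,(329,132),(-30,-53,127)),(W,(250,266),(30,53,127)),(W,(328,266),(-30,53,127))]
Hw=[(W,(248,107),(65,-75,92)),(W,(413,121),(-70,-75,92)),(W,(243,282),(65,75,92)),(W,(390,292),(-70,75,92)),(W,(454,174),(-108,-36,89)),(W,(439,257),(-108,36,89))]
for n,o in (("basket",Bw),("basket all",Bw+B),("housing",Hw),("all",Hw+H)):
    p,e=fit(o); print(n,p.round(4)); print(e.round(1).tolist())
E
python3 fit1.py
python3 - <<'E'
import cv2
b=cv2.imread("pics/wrist1.png")[90:340,200:480]
cv2.imwrite("pics/w1z.png",cv2.resize(b,None,fx=2.4,fy=2.4,interpolation=cv2.INTER_CUBIC))
E
```

```text
basket [0.5883 0.0929 0.3152]
[[-0.1, -2.0], [0.6, 1.6], [-1.3, -0.5], [-0.1, -0.1], [3.0, -0.1], [-0.9, 0.4]]
basket all [0.5886 0.0928 0.3152]
[[-0.5, -2.3], [0.1, 1.2], [-1.7, -0.7], [-0.5, -0.4], [2.7, -0.3], [-1.3, 0.2], [-0.4, -0.1], [-0.3, 0.2], [-0.6, 0.3], [0.2, 0.4], [-0.3, 0.7], [-0.9, 0.7], [-0.2, 0.5], [-0.4, 1.5], [-2.0, 1.7], [-1.8, 0.5], [-0.2, 1.7]]
housing [0.5608 0.0962 0.2407]
[[0.1, 2.0], [2.2, 2.1], [0.6, -2.0], [0.2, -1.2], [-2.3, 0.2], [-1.8, -3.7]]
all [0.5614 0.0958 0.2393]
[[-0.4, 1.2], [1.8, 1.5], [-0.1, -2.6], [-0.4, -1.7], [-2.8, -0.3], [-2.3, -4.1], [0.5, 1.0], [0.8, 0.5], [-0.2, 0.2], [-0.8, 2.0], [-0.7, -1.3], [-0.4, 0.8], [-1.6, 0.6], [-1.7, 0.4], [-1.2, 0.3], [-0.1, 1.1], [-1.4, 1.4], [0.3, 1.4]]
```

View pics/w1z.png

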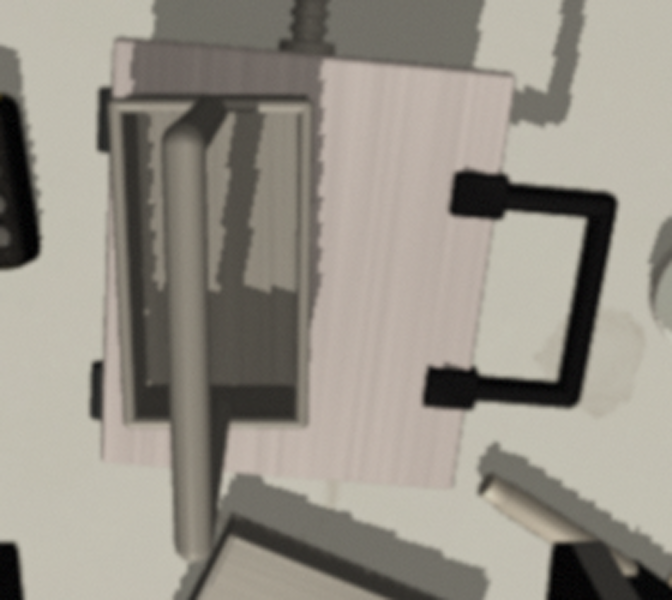

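```bash
python3 - <<'E'
from h import *; from rig import r
s=r.sense(); R0=rotm(s["tcp_rot"]); pi=np.pi
P,Rc=plan(s["position"],R0,[.5885,.0928,.28],down(.315-pi),5,50)
plan(P,Rc,[.5885,.0928,.208],down(.315-pi),11,50)
E
```

```text
[[ [-2.9,-0.8,4.1,0,0,0.001,50],
[-5,-1.3,7.2,0,0,0.001,50],
[-5.8,-1.6,8.2,-0.001,0,0.001,50],
[-5.1,-1.4,7.1,0,0,0.002,50],
[-2.9,-0.7,4.1,0,0,0,50] ]]
[[ [0,0,3.1,0,0,0,50],
[0,0,5.2,0,0,0,50],
[0,0,6.8,0,0,0,50],
[0,0,7.9,0,0,0,50],
[0,0,8.6,0,0,0,50],
[0,0,8.8,0,0,0,50],
[0,0,8.6,0,0,0,50],
[0,0,7.9,0,0,0,50] ]]
[[ [0,0,6.8,0,0,0,50],
[0,0,5.2,0,0,0,50],
[0,0,3.1,0,0,0,50] ]]
```

Request:
send_rows:
  series:
    - [[-3,-0.8,4,0,0,0.003,50],[-5,-1.3,7,0,0,0.003,50],[-5.8,-1.6,8,0,0,0,50],[-5,-1.3,7,0,0,0,50],[-3,-0.8,5,0,0,0,50],[0,0,6,0,0,0,50],[0,0,8,0,0,0,50],[0,0,10,0,0,0,50]]

```text
time: 3.2
position: [0.5876, 0.0957, 0.2551]
tcp_rot: [3.142, 0.0, -2.823]
ft_force: [0.1, -0.2, 0.2]
width: 0.05
```

Request:
send_rows:
  series:
    - [[0,0,11,0,0,0,40],[0,0,11,0,0,0,40],[0,0,10,0,0,0,40],[0,0,8,0,0,0,40],[0,0,5,0,0,0,40],[0,0,3,0,0,0,40],[0,0,0,0,0,0,40],[0,0,0,0,0,0,40]]

```text
time: 4.2
position: [0.5878, 0.0957, 0.2078]
tcp_rot: [-3.142, 0.001, -2.823]
ft_force: [-0.4, 0.5, -0.0]
width: 0.0397
```

```bash
python3 look.py 2 wrist
```

```text
4.2 [0.5878 0.0957 0.2078] [-3.142e+00  1.000e-03 -2.823e+00] [-0.4  0.5 -0. ] 39.7 [ 0.42  0.36  0.15  0.   -1.36 -0.1 ]
```

View pics/wrist2.png

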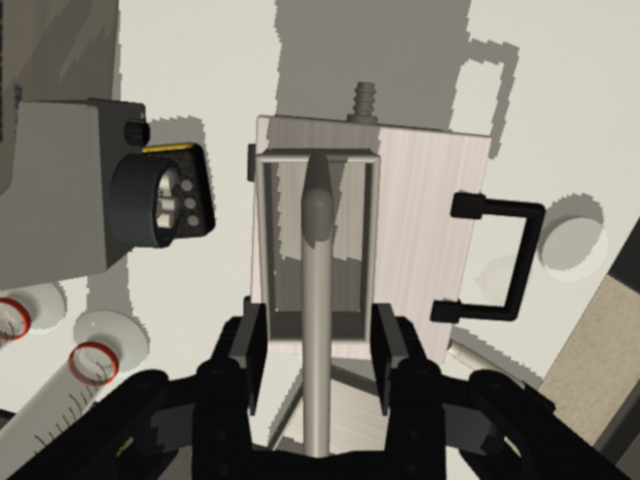

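The bar (u≈315) is centred between the fingers. I'll close on it.

Request:
send_rows:
  series:
    - [[0,0,0,0,0,0,0],[0,0,0,0,0,0,0],[0,0,0,0,0,0,0],[0,0,0,0,0,0,0],[0,0,0,0,0,0,0],[0,0,-2,0,0,0,0],[0,0,-5,0,0,0,0],[0,0,-8,0,0,0,0]]

```text
time: 5.25
position: [0.5874, 0.0956, 0.2226]
tcp_rot: [-3.142, -0.001, -2.823]
ft_force: [-0.1, 0.1, -1.0]
width: 0.008
```

```bash
python3 look.py 3 wrist top
```

```text
5.25 [0.5874 0.0956 0.2226] [-3.142e+00 -1.000e-03 -2.823e+00] [-0.1  0.1 -1. ] 8.0 [ 0.42  0.35  0.18 -0.   -1.4  -0.1 ]
```

View pics/wrist3.png

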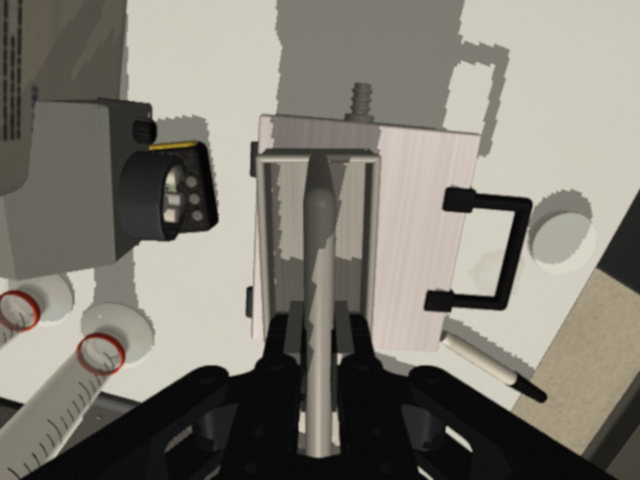

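View pics/top3.png

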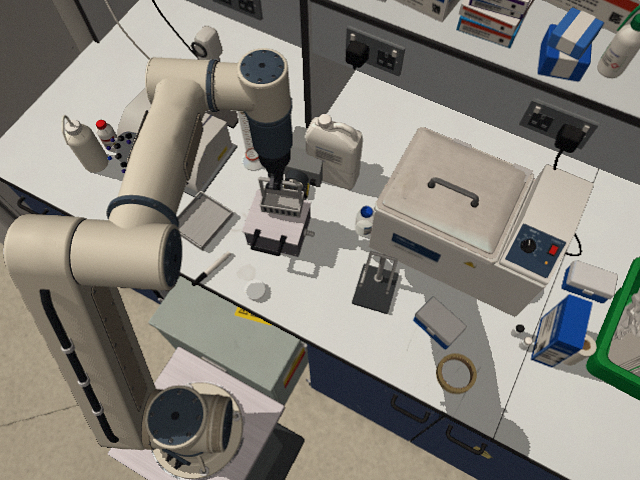

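```bash
python3 - <<'E'
from h import *; import pickle
W=cam(pickle.load(open("pics/wrist3.pkl","rb")))
o=[(W,(260,156),(30,-53,142)),(W,(379,156),(-30,-53,142)),(W,(319,190),(0,-53,227))]
p,e=fit(o); print(p,e.round(1))
p,e=fit(o[:2]); print(p,e.round(1), proj(W,place(p,[[0,-50,227],[0,0,227]])))
pi=np.pi
from rig import r
s=r.sense(); P=s["position"];R0=rotm(s["tcp_rot"])
st=np.array([.5023,-.228,.192])
def S(x,y,z): return np.r_[place(st,[[x,y,z]])[0]]
# TCP; gripper is +3 along y of bar
A=S(-95,150,280)
P,Rc=plan(P,R0,[P[0],P[1],.27],down(.325-pi),5,0)
print("-> A",A)
P,Rc=plan(P,Rc,A,down(.192-pi),11,0)
B=S(-92,3,205); print("->B",B)
plan(P,Rc,B,down(.192-pi),8,0)
E
```

```text
[0.58738539 0.09239489 0.31906957] [[-1.8 -0.9]
 [ 0.4 -1. ]
 [ 0.3  2. ]]
[0.58692905 0.09275679 0.31861562] [[-1.1  0. ]
 [ 1.1  0. ]] [[320.43780451 203.32981713]
 [320.18398356 345.95513924]]
[[ [0,0,-6.1,0,0,-0.001,0],
[0,0,-10.8,0,0.001,-0.001,0],
[-0.1,0,-12.3,0,0,-0.002,0],
[0,0,-10.8,0,0.001,-0.001,0],
[0,0,-6.1,0,0,-0.001,0] ]]
-> A [ 0.38042229 -0.09888446  0.28      ]
[[ [11.3,-5.1,-0.4,0,0,0.006,0],
[18.6,-8.7,-0.8,0,0,0.009,0],
[24.2,-11.4,-0.9,0,0,0.013,0],
[28.1,-13.8,-1.1,0,0,0.015,0],
[30.3,-15.4,-1.2,0,0,0.015,0],
[30.8,-16.3,-1.2,0,0,0.017,0],
[29.8,-16.3,-1.2,0,0,0.016,0],
[27.1,-15.5,-1.1,0,0,0.014,0] ]]
[[ [23.1,-13.6,-1,0,0,0.013,0],
[17.5,-10.6,-0.7,0,0,0.009,0],
[10.6,-6.6,-0.4,0,0,0.006,0] ]]
->B [ 0.41141807 -0.2426108   0.205     ]
[[ [-0.2,-9.9,5.1,0,0,0,0],
[-0.4,-17.2,8.7,0,0,0,0],
[-0.4,-22,11.3,0,0,0,0],
[-0.5,-24.4,12.4,0,0,0,0],
[-0.5,-24.4,12.5,0,0,0,0],
[-0.4,-22,11.2,0,0,0,0],
[-0.4,-17.1,8.7,0,0,0,0],
[-0.2,-10,5.1,0,0,0,0] ]]
```

Request:
send_rows:
  series:
    - [[0,0,-8,0,0,0,0],[0,0,-11,0,0,0,0],[0,0,-12,0,0,0,0],[0,0,-11,0,0,0,0],[5,-2.5,-6,0,0,0,0],[12,-5.6,-1,0,0,0.008,0],[20,-9,-1,0,0,0.012,0],[25,-12,-1,0,0,0.014,0]]

```text
time: 6.35
position: [0.5362, 0.0483, 0.2729]
tcp_rot: [3.142, -0.001, -2.857]
ft_force: [-0.0, -0.4, -0.3]
width: 0.0081
```

Request:
send_rows:
  series:
    - [[29,-14,-1,0,0,0.016,0],[30,-15,-1,0,0,0.016,0],[31,-16,-1,0,0,0.016,0],[30,-16,-1,0,0,0.016,0],[28,-15,-1,0,0,0.014,0],[23,-14,-1,0,0,0.012,0],[18,-10,-1,0,0,0.01,0],[10,-6,0,0,0,0,0]]

```text
time: 7.35
position: [0.3683, -0.1017, 0.2806]
tcp_rot: [-3.142, 0.001, -2.957]
ft_force: [0.9, 0.2, -0.7]
width: 0.0083
```

```bash
python3 - <<'E'
from h import *
from rig import r
pi=np.pi
s=r.sense(); P=s["position"];R0=rotm(s["tcp_rot"]);print(P,s["tcp_rot"])
st=np.array([.5023,-.228,.192])
B=place(st,[[-92,3,205]])[0]; print("->B",B)
plan(P,R0,B,down(.192-pi),8,0)
E
```

```text
[ 0.36826017 -0.10169427  0.28063184] [-3.14158817e+00  5.27334443e-04 -2.95727095e+00]
->B [ 0.41141807 -0.2426108   0.205     ]
[[ [-1.1,-9.9,5.1,0,0,-0.001,0],
[-1.9,-17.1,8.8,0,0,0,0],
[-2.5,-21.9,11.4,0,0,-0.002,0],
[-2.7,-24.3,12.5,0,0,-0.001,0],
[-2.6,-24.4,12.6,0,0,-0.001,0],
[-2.4,-21.9,11.3,0,0,-0.001,0],
[-1.8,-17.1,8.8,0,0,-0.001,0],
[-1.1,-9.9,5.1,0,0.001,-0.001,0] ]]
```

Request:
send_rows:
  series:
    - [[-1,-10,5,0,0,-0.002,0],[-2,-17,9,0,0,-0.002,0],[-2.5,-22,11.5,0,0,-0.002,0],[-2.7,-24.3,12.5,0,0,-0.002,0],[-2.7,-24.3,12.5,0,0,0,0],[-2.4,-22,11,0,0,0,0],[-1.8,-17,9,0,0,0,0],[-1,-10,5,0,0,0,0]]

```text
time: 8.35
position: [0.4129, -0.2426, 0.2039]
tcp_rot: [3.141, -0.001, -2.949]
ft_force: [-0.4, 0.7, -1.1]
width: 0.0081
```

```bash
python3 look.py 4 wrist scene top; python3 - <<'E'
import cv2
b=cv2.imread("pics/scene4.png")[180:340,290:490]
cv2.imwrite("pics/s4z.png",cv2.resize(b,None,fx=3.6,fy=3.6,interpolation=cv2.INTER_CUBIC))
b=cv2.imread("pics/top4.png")[190:340,280:460]
cv2.imwrite("pics/t4z.png",cv2.resize(b,None,fx=4,fy=4,interpolation=cv2.INTER_CUBIC))
E
```

```text
8.35 [ 0.4129 -0.2426  0.2039] [ 3.141e+00 -1.000e-03 -2.949e+00] [-0.4  0.7 -1.1] 8.1 [-0.2   0.13 -0.16 -0.   -1.28  0.4 ]
```

View pics/wrist4.png

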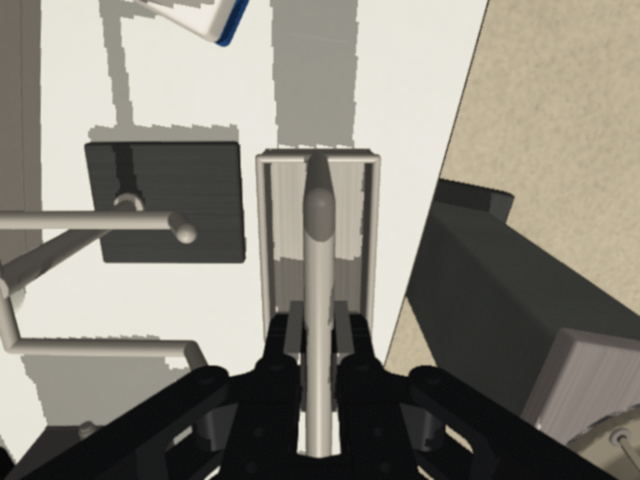

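View pics/s4z.png

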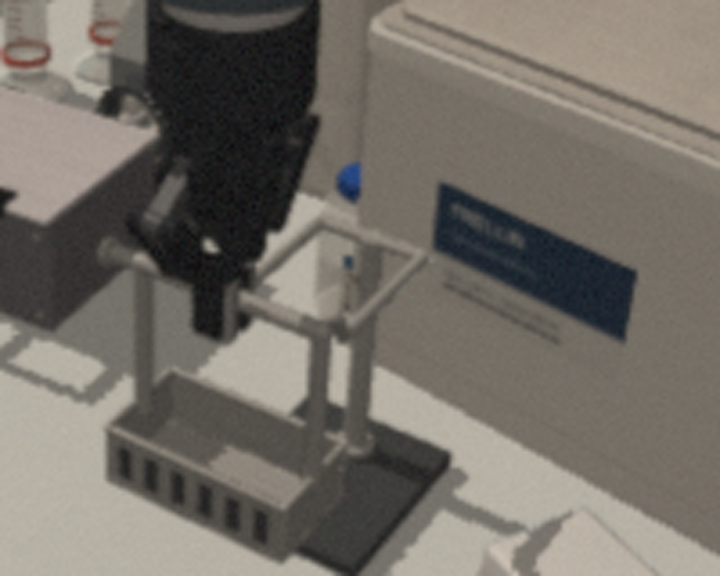

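View pics/t4z.png

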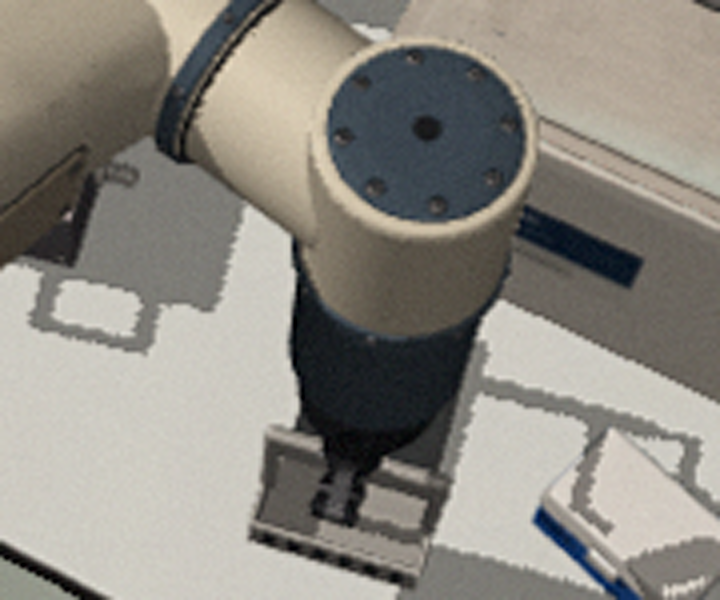

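```bash
cat > fit4.py <<'E'
from h import *; import pickle
exec(open("fit0.py").read().split("def tr")[0])
W=cam(pickle.load(open("pics/wrist4.pkl","rb")))
Dw=[(W,(85,143),(90,-50,12)),(W,(240,142),(-30,-50,12)),(W,(245,262),(-30,50,12)),(W,(171,219),(-30,-32,160)),(W,(190,347),(-30,32,160)),(W,(12,347),(58,32,160)),(W,(185,233),(-40,-32,178))]
for n,o in (("w",Dw),("all",Dw+D)):
    p,e=fit(o); print(n,p.round(4)); print(e.round(1).tolist())
o=[(W,(260,156),(30,-53,204-116+3-0)),(W,(380,156),(-30,-53,91)),(W,(319,200),(0,-50,208))]
b,e=fit(o); print("basket",b,e.round(1))
c,s=np.cos(p[2]),np.sin(p[2]); d=b[:2]-p[:2]; print("basket in stand frame",c*d[0]+s*d[1],-s*d[0]+c*d[1],b[2]-p[2])
E
python3 fit4.py
```

```text
w [ 0.5024 -0.2268  0.1937]
[[-4.6, 0.2], [-3.7, -0.3], [-1.0, 2.5], [3.5, 0.4], [-0.0, 0.5], [1.2, -1.4], [-0.1, -0.7]]
all [ 0.5024 -0.227   0.1923]
[[-4.6, -0.1], [-3.7, -0.4], [-1.1, 2.4], [3.6, 0.2], [-0.1, 0.4], [1.0, -1.8], [-0.0, -0.9], [-0.1, 0.3], [0.6, -0.2], [0.2, -0.4], [-0.8, -1.8], [-1.5, -1.9], [-0.7, -1.8], [2.1, -3.1], [-0.8, 0.3], [-0.2, 0.9], [-0.1, 0.9], [0.0, 0.8], [-0.9, -0.7], [-1.3, 0.3], [-0.0, -0.3]]
basket [ 0.41194769 -0.24259076  0.19215233] [[ 5.9 -2.6]
 [-9.1 -2.6]
 [ 0.  12.2]]
basket in stand frame -0.09181031402729835 0.0019590843704006943 -0.0001848160039428226
```

```bash
sed -i 's/204-116+3-0/123/; s/(-30,-53,91)/(-30,-53,123)/' fit4.py; python3 fit4.py | tail -4
```

```text
basket [ 0.41234875 -0.24581052  0.19076936] [[-1.4 -1. ]
 [-0.3 -0.9]
 [ 1.   1.9]]
basket in stand frame -0.09203212258126915 -0.001277972651938724 -0.0015677839011387085
```

Request:
send_rows:
  series:
    - [[-5,0.5,0,0,0,0,0],[-9,0.5,0,0,0,0,0],[-13,0,0,0,0,0,0],[-16,0,0,0,0,0,0],[-16,0,0,0,0,0,0],[-14,0,0,0,0,0,0],[-11,0,0,0,0,0,0],[-6,0,0,0,0,0,0]]

```text
time: 9.5
position: [0.5014, -0.2235, 0.2048]
tcp_rot: [3.141, -0.0, -2.948]
ft_force: [-1.2, -0.4, -1.0]
width: 0.0082
```

```bash
python3 look.py 5 wrist
```

```text
9.5 [ 0.5014 -0.2235  0.2048] [ 3.141 -0.    -2.948] [-1.2 -0.4 -1. ] 8.2 [-0.13  0.27  0.02  0.   -1.32  0.33]
```

View pics/wrist5.png

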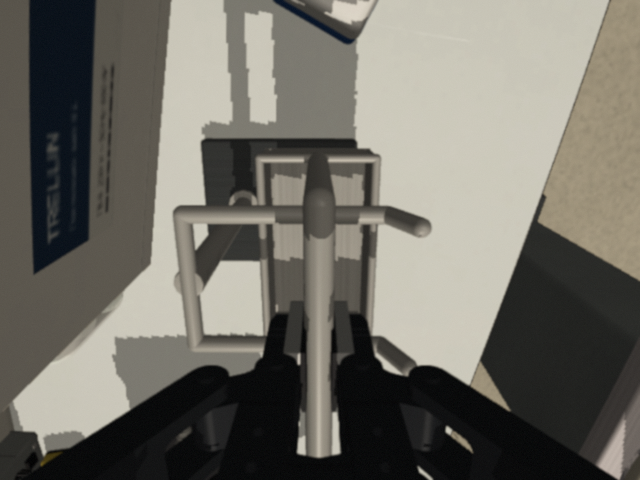

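Request:
send_rows:
  series:
    - [[0,0,4,0,0,0,0],[0,0,7,0,0,0,0],[0,0,8,0,0,0,0],[0,0,8,0,0,0,0],[0,0,6,0,0,0,0],[0,0,3,0,0,0,0],[0,0,2,0,0,0,0],[0,0,0,0,0,0,0]]

```text
time: 10.55
position: [0.5008, -0.2236, 0.167]
tcp_rot: [-3.142, 0.0, -2.949]
ft_force: [0.6, -1.2, -1.2]
width: 0.0083
```

```bash
python3 look.py 6 scene; python3 - <<'E'
import cv2
b=cv2.imread("pics/scene6.png")[180:340,290:490]
cv2.imwrite("pics/s6z.png",cv2.resize(b,None,fx=3.6,fy=3.6,interpolation=cv2.INTER_CUBIC))
E
```

```text
10.55 [ 0.5008 -0.2236  0.167 ] [-3.142  0.    -2.949] [ 0.6 -1.2 -1.2] 8.3 [-0.13  0.29 -0.05  0.   -1.23  0.33]
```

View pics/s6z.png

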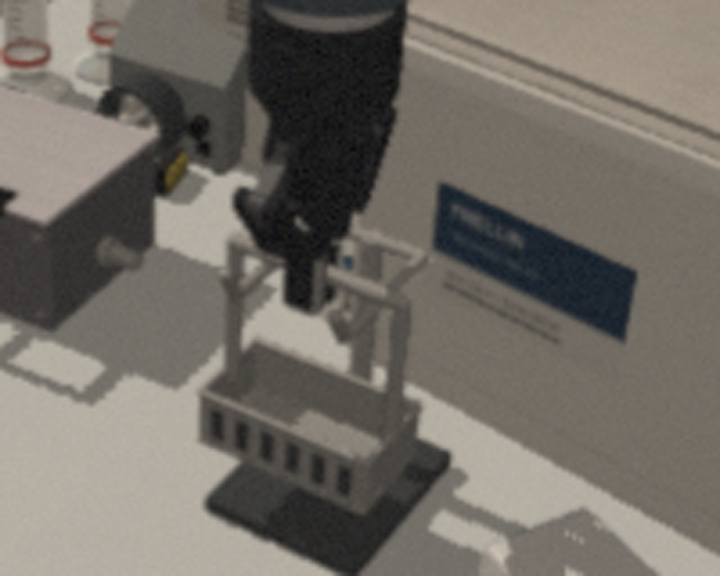

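Request:
send_rows:
  series:
    - [[0,0,1,0,0,0,0],[0,0,1,0,0,0,0],[0,0,0,0,0,0,0],[0,0,0,0,0,0,25],[0,0,0,0,0,0,35],[0,0,0,0,0,0,35],[0,0,0,0,0,0,35],[0,0,0,0,0,0,35]]

```text
time: 11.6
position: [0.5008, -0.2236, 0.165]
tcp_rot: [-3.142, 0.0, -2.949]
ft_force: [0.3, 0.9, 0.3]
width: 0.035
```

```bash
python3 look.py 7 scene wrist; python3 - <<'E'
import cv2
b=cv2.imread("pics/scene7.png")[180:340,290:490]
cv2.imwrite("pics/s7z.png",cv2.resize(b,None,fx=3.6,fy=3.6,interpolation=cv2.INTER_CUBIC))
E
```

```text
11.6 [ 0.5008 -0.2236  0.165 ] [-3.142  0.    -2.949] [0.3 0.9 0.3] 35.0 [-0.13  0.29 -0.06  0.   -1.22  0.33]
```

View pics/s7z.png

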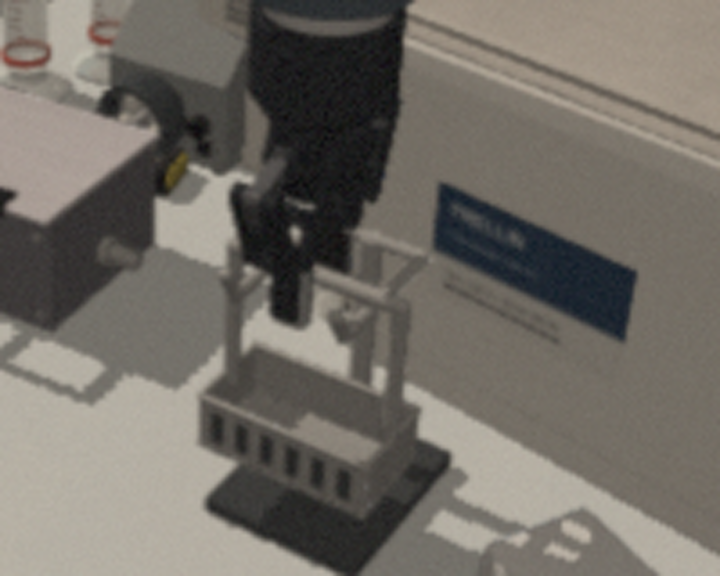

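View pics/wrist7.png

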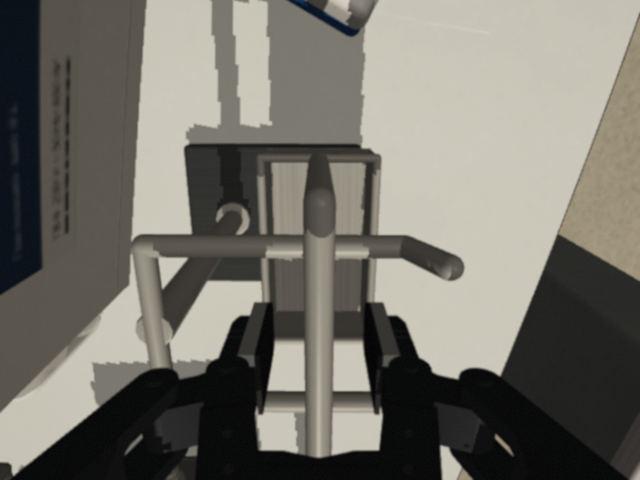

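Released, and the basket hangs across both prongs with the bar at u≈318. I'll retreat straight up and go to the flap's pull bar.

```bash
python3 - <<'E'
from h import *
from rig import r
pi=np.pi
s=r.sense(); P=s["position"]+[0,0,.09];R0=rotm(s["tcp_rot"])
st=np.array([.561,.0958,.237])
B=place(st,[[-108,0,200]])[0]; print("->B",B)
plan(P,R0,B,down(.237-pi),11,50)
E
```

```text
->B [0.45601896 0.07044294 0.2       ]
[[ [-0.5,13,2.4,0,0,-0.002,50],
[-1,21.3,4,0,0,-0.003,50],
[-1.3,28,5.1,0,0,-0.004,50],
[-1.6,32.6,6.1,0,0,-0.005,50],
[-2,35.5,6.5,0,0,-0.005,50],
[-2.2,36.3,6.8,0,0,-0.006,50],
[-2.4,35.4,6.5,0,0,-0.005,50],
[-2.3,32.6,6.1,0,0,-0.005,50] ]]
[[ [-2.2,27.9,5.1,0,0,-0.004,50],
[-1.7,21.4,4,0,0,-0.003,50],
[-1.1,12.9,2.4,0,0,-0.002,50] ]]
```

Request:
send_rows:
  series:
    - [[0,0,-5,0,0,0,35],[0,0,-10,0,0,0,35],[0,0,-16,0,0,0,35],[0,0,-19,0,0,0,35],[0,0,-19,0,0,0,35],[0,0,-16,0,0,0,35],[0,3,-5,0,0,0,50],[0,10,0,0,0,0,50]]

```text
time: 12.7
position: [0.4983, -0.2106, 0.255]
tcp_rot: [3.142, 0.0, -2.949]
ft_force: [1.2, 0.7, -0.8]
width: 0.0499
```

Request:
send_rows:
  series:
    - [[-1,21,4,0,0,-0.005,50],[-1.5,28,5,0,0,-0.005,50],[-2,33,6,0,0,-0.005,50],[-2,36,7,0,0,-0.006,50],[-2,36,7,0,0,-0.006,50],[-2.5,36,7,0,0,-0.006,50],[-2.5,33,6,0,0,-0.005,50],[-2.5,28,5,0,0,-0.005,50]]

```text
time: 13.7
position: [0.4598, 0.0394, 0.2071]
tcp_rot: [3.141, -0.001, -2.905]
ft_force: [-0.4, 0.1, 0.1]
width: 0.0503
```

```bash
python3 - <<'E'
from h import *
from rig import r
pi=np.pi
s=r.sense(); P=s["position"];R0=rotm(s["tcp_rot"]);print(P,s["tcp_rot"])
st=np.array([.561,.0958,.237])
B=place(st,[[-108,0,180]])[0]; print("->B",B)
plan(P,R0,B,down(.237-pi),8,50)
E
```

```text
[0.4598288  0.0393571  0.20706687] [ 3.14139189e+00 -1.33183899e-03 -2.90463641e+00]
->B [0.45601896 0.07044294 0.18      ]
[[ [-0.2,2.1,1.8,0,0,0,50],
[-0.5,3.6,3.2,0,0,0,50],
[-0.5,4.7,4,0,0,0,50],
[-0.6,5.2,4.5,0,-0.001,0,50],
[-0.6,5.1,4.5,0,0,0,50],
[-0.6,4.7,4.1,0,0,0,50],
[-0.4,3.6,3.1,0,0,0,50],
[-0.2,2.1,1.9,0,0,0,50] ]]
```

Request:
send_rows:
  series:
    - [[-0.2,3,4,0,0,0,50],[-0.5,5,7,0,0,0,50],[-0.5,6,9,0,0,0,50],[-0.7,6,10,0,0,0,50],[-0.7,5,10,0,0,0,50],[-0.5,4,8,0,0,0,50],[-0.4,2,5,0,0,0,50],[0,0,2,0,0,0,50]]

```text
time: 14.7
position: [0.4572, 0.0689, 0.1527]
tcp_rot: [-3.141, -0.0, -2.905]
ft_force: [0.7, 0.0, 0.1]
width: 0.0502
```

```bash
python3 look.py 8 wrist scene
```

```text
14.7 [0.4572 0.0689 0.1527] [-3.141 -0.    -2.905] [0.7 0.  0.1] 50.2 [ 0.49  0.14 -0.29  0.   -1.14 -0.25]
```

View pics/wrist8.png

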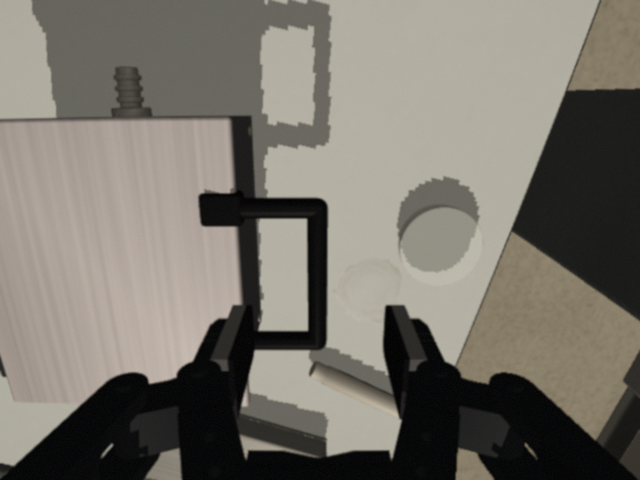

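View pics/scene8.png

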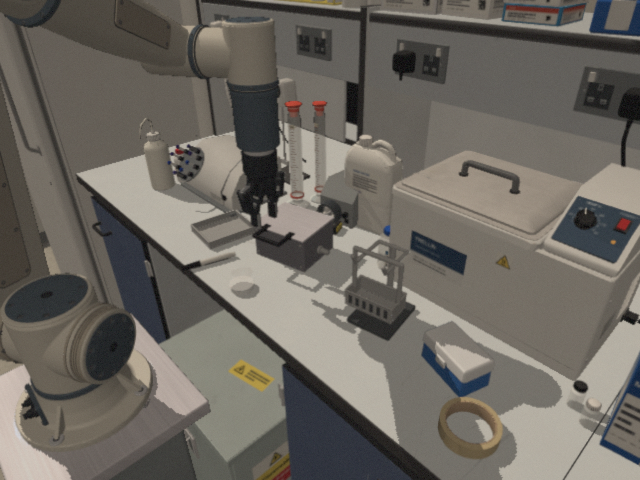

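```bash
python3 - <<'E'
from h import *; import pickle
W=cam(pickle.load(open("pics/wrist8.pkl","rb")))
a=ray(W,(318,207),.089);b=ray(W,(317,340),.089); print(a,b,(a+b)/2,np.linalg.norm(a-b), np.arctan2(-(b-a)[0],(b-a)[1]))
f=[ray(W,u,.092) for u in ((232,117),(250,404))]; print(f)
print(proj(W,[[.4572,.0689,.1527]]))
E
```

```text
[0.46450547 0.03578982 0.089     ] [0.44808096 0.1064637  0.089     ] [0.45629321 0.07112676 0.089     ] 0.07255729550401309 0.2283452716279913
[array([0.5105722 , 0.00445465, 0.092     ]), array([0.4751718 , 0.15366703, 0.092     ])]
[[316.09985311 345.13321407]]
```

Request:
send_rows:
  series:
    - [[0,1,4,0,0,-0.002,24],[0,1.3,7,0,0,-0.002,24],[0,0,10,0,0,0,24],[0,0,13,0,0,0,24],[0,0,13,0,0,0,24],[0,0,10,0,0,0,24],[0,0,7,0,0,0,24],[0,0,3,0,0,0,24]]

```text
time: 15.8
position: [0.4565, 0.071, 0.0856]
tcp_rot: [-3.141, -0.0, -2.902]
ft_force: [1.1, 0.7, 0.4]
width: 0.0239
```

```bash
python3 look.py 9 wrist
```

```text
15.8 [0.4565 0.071  0.0856] [-3.141 -0.    -2.902] [1.1 0.7 0.4] 23.9 [ 0.5   0.2  -0.4   0.   -0.97 -0.26]
```

View pics/wrist9.png

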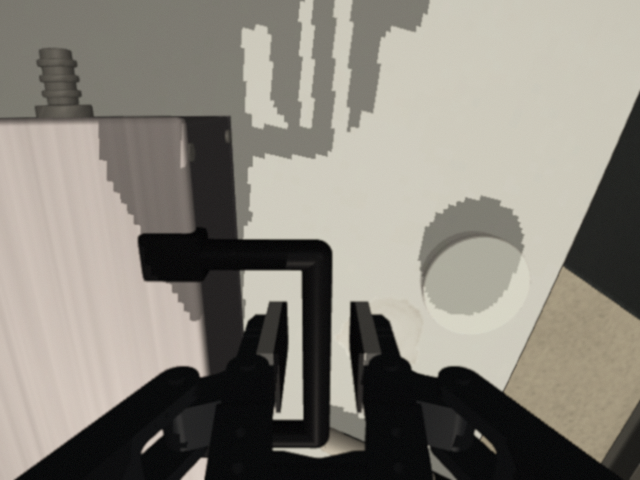

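```bash
python3 - <<'E'
from h import *
n=24;t=np.arange(n+1)/n; t=.5*t+.5*t*t*(3-2*t)
ph=.023+t*1.77
x=-173.05*np.cos(ph); z=173.05*np.sin(ph)
x=x.round(1);z=z.round(1)
for i in range(n): print([round(-(x[i+1]-x[i]),1),0,round(-(z[i+1]-z[i]),1)])
E
```

```text
[np.float64(-0.3), 0, np.float64(-7.1)]
[np.float64(-0.8), 0, np.float64(-8.6)]
[np.float64(-1.4), 0, np.float64(-9.9)]
[np.float64(-2.2), 0, np.float64(-10.9)]
[np.float64(-3.3), 0, np.float64(-11.7)]
[np.float64(-4.5), 0, np.float64(-12.4)]
[np.float64(-5.7), 0, np.float64(-12.7)]
[np.float64(-7.0), 0, np.float64(-12.8)]
[np.float64(-8.5), 0, np.float64(-12.5)]
[np.float64(-9.7), 0, np.float64(-12.1)]
[np.float64(-11.0), 0, np.float64(-11.3)]
[np.float64(-12.1), 0, np.float64(-10.4)]
[np.float64(-13.0), 0, np.float64(-9.2)]
[np.float64(-13.7), 0, np.float64(-7.9)]
[np.float64(-14.1), 0, np.float64(-6.6)]
[np.float64(-14.2), 0, np.float64(-5.1)]
[np.float64(-14.1), 0, np.float64(-3.8)]
[np.float64(-13.7), 0, np.float64(-2.4)]
[np.float64(-13.1), 0, np.float64(-1.3)]
[np.float64(-12.2), 0, np.float64(-0.3)]
[np.float64(-11.1), 0, np.float64(0.4)]
[np.float64(-9.9), 0, np.float64(1.0)]
[np.float64(-8.5), 0, np.float64(1.4)]
[np.float64(-7.0), 0, np.float64(1.4)]
```

Request:
send_rows:
  series:
    - [[0,0,0,0,0,0,0],[0,0,0,0,0,0,0],[0,0,0,0,0,0,0],[0,0,0,0,0,0,0],[0,0,0,0,0,0,0],[0,0,-2,0,0,0,0],[0,0,0,0,0,0,0],[0,0,0,0,0,0,0]]

```text
time: 16.85
position: [0.4573, 0.0713, 0.0884]
tcp_rot: [3.142, 0.002, -2.901]
ft_force: [5.8, 0.5, -0.8]
width: 0.0079
```

Request:
send_rows:
  series:
    - [[-0.3,0,-5,0,0,0,0],[-0.8,0,-8.6,0,0,0,0],[-1.4,0,-9.9,0,0,0,0],[-2.2,0,-10.9,0,0,0,0],[-3.3,0,-11.7,0,0,0,0],[-4.5,0,-12.4,0,0,0,0],[-5.7,0,-12.7,0,0,0,0],[-7,0,-12.8,0,0,0,0]]

```text
time: 17.85
position: [0.4799, 0.0767, 0.1712]
tcp_rot: [3.142, -0.004, -2.902]
ft_force: [4.3, -0.4, -5.3]
width: 0.0079
```

```bash
python3 look.py 10 scene
```

```text
17.85 [0.4799 0.0767 0.1712] [ 3.142 -0.004 -2.902] [ 4.3 -0.4 -5.3] 7.9 [ 0.48  0.17 -0.2  -0.   -1.2  -0.24]
```

View pics/scene10.png

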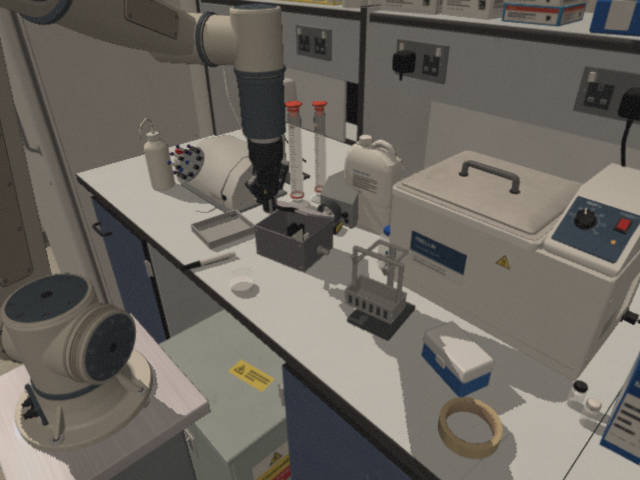

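Works: the flap is about 30° open, with small forces. I'll continue along the arc.

Request:
send_rows:
  series:
    - [[-8.5,-0.1,-12.5,0,0,0,0],[-9.7,-0.1,-12.1,0,0,0,0],[-11,-0.1,-11.3,0,0,0,0],[-12.1,-0.1,-10.4,0,0,0,0],[-13,-0.1,-9.2,0,0,0,0],[-13.7,-0.1,-7.9,0,0,0,0],[-14.1,-0.1,-6.6,0,0,0,0],[-14.2,-0.1,-5.1,0,0,0,0]]

```text
time: 18.9
position: [0.5734, 0.099, 0.2494]
tcp_rot: [3.141, -0.001, -2.901]
ft_force: [-8.1, 0.8, 12.5]
width: 0.0074
```

Request:
send_rows:
  series:
    - [[-14.1,-0.1,-3.8,0,0,0,0],[-13.7,-0.1,-2.4,0,0,0,0],[-13.1,-0.1,-1.3,0,0,0,0],[-12.2,-0.1,-0.3,0,0,0,0],[-11.1,-0.1,0.4,0,0,0,0],[-9.9,-0.1,1,0,0,0,0],[-8.5,0,1.4,0,0,0,0],[-7,0,1.4,0,0,0,0]]

```text
time: 19.9
position: [0.6616, 0.1201, 0.2517]
tcp_rot: [3.141, -0.0, -2.901]
ft_force: [-2.0, 1.2, 6.7]
width: 0.0078
```

```bash
python3 look.py 11 scene wrist
```

```text
19.9 [0.6616 0.1201 0.2517] [ 3.141 -0.    -2.901] [-2.   1.2  6.7] 7.8 [ 0.41  0.51  0.49 -0.   -1.56 -0.17]
```

View pics/scene11.png

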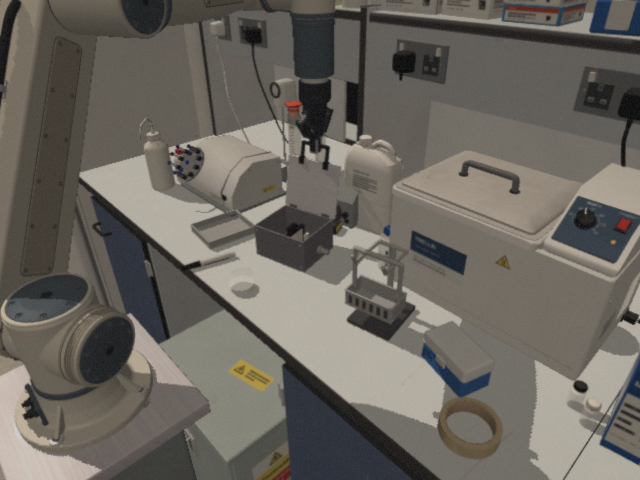

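View pics/wrist11.png

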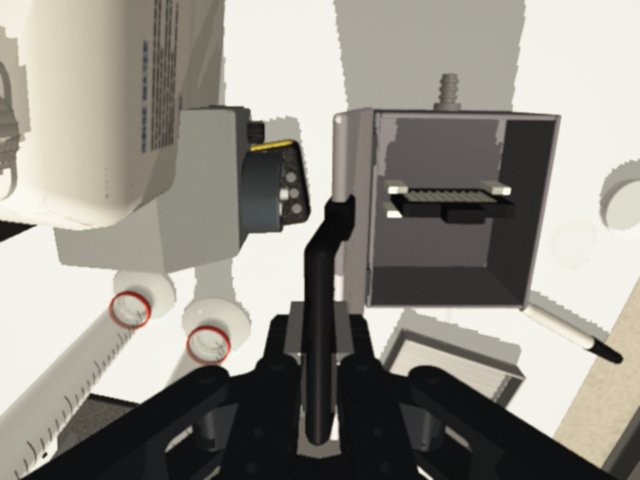

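```bash
python3 - <<'E'
from h import *; import pickle
W=cam(pickle.load(open("pics/wrist11.pkl","rb")))
M=W[4]; print("cam pos",-M[:3,:3].T@M[:3,3])
print(ray(W,(463,208),.080), ray(W,(450,203),.072))
pi=np.pi
c=place(np.array([.5614,.0959,.232]),[[-8,0,0]])[0]; print(c)
P=np.array([.6616,.1201,.33]);R0=down(-2.901)
plan(P,R0,[c[0],c[1],.25],down(.232+pi/2),16,30)
E
```

```text
cam pos [0.68115375 0.03968887 0.37744948]
[0.55823806 0.08911379 0.08      ] [0.56599211 0.08913574 0.072     ]
[0.55361433 0.0940606  0.        ]
[[ [3,0,2.1,0,0,0.042,30],
[4.5,-0.2,3.3,0,0,0.065,30],
[5.9,-0.6,4.3,0,0,0.084,30],
[6.9,-1.3,5,0,0,0.1,30],
[7.7,-2.2,5.8,0,0,0.113,30],
[7.9,-3.4,6.2,0,0,0.123,30],
[7.9,-4.6,6.6,0,0,0.13,30],
[7.4,-5.6,6.7,0,0,0.133,30] ]]
[[ [6.6,-6.6,6.7,0,0,0.132,30],
[5.6,-7.3,6.6,0,0,0.13,30],
[4.3,-7.5,6.2,0,0,0.123,30],
[3.1,-7.3,5.8,0,0,0.113,30],
[2,-6.8,5,0,0,0.101,30],
[1.1,-5.8,4.3,0,0,0.084,30],
[0.4,-4.5,3.3,0,0,0.064,30],
[0.2,-3,2.1,0,0,0.042,30] ]]
```

Request:
send_rows:
  series:
    - [[0,0,0,0,0,0,30],[0,0,0,0,0,0,30],[0,0,0,0,0,0,30],[0,0,-6,0,0,0,30],[0,0,-14,0,0,0,30],[0,0,-18,0,0,0,30],[0,0,-20,0,0,0,30],[0,0,-20,0,0,0,30]]

```text
time: 21.0
position: [0.662, 0.1197, 0.3307]
tcp_rot: [-3.141, 0.001, -2.902]
ft_force: [0.5, -0.0, -0.5]
width: 0.0297
```

Request:
send_rows:
  series:
    - [[3,0,2,0,0,0.042,40],[4.5,-0.2,3,0,0,0.065,40],[6,-0.6,4,0,0,0.084,40],[7,-1.3,5,0,0,0.1,40],[7.7,-2.2,6,0,0,0.113,40],[8,-3.4,6,0,0,0.123,40],[8,-4.6,7,0,0,0.13,40],[7.4,-5.6,7,0,0,0.133,40]]

```text
time: 22.0
position: [0.6076, 0.1069, 0.2899]
tcp_rot: [3.14, 0.001, 2.587]
ft_force: [-0.2, 0.7, 0.3]
width: 0.0397
```

Request:
send_rows:
  series:
    - [[6.6,-6.6,7,0,0,0.132,40],[5.6,-7.3,7,0,0,0.13,40],[4.3,-7.5,6,0,0,0.123,40],[3,-7.3,6,0,0,0.113,40],[2,-6.8,5,0,0,0.1,40],[1,-5.8,4,0,0,0.084,40],[0.4,-4.5,3,0,0,0.064,40],[0.2,-3,2,0,0,0.042,40]]

```text
time: 23.0
position: [0.5538, 0.0938, 0.25]
tcp_rot: [3.14, -0.0, 1.802]
ft_force: [1.1, -1.6, 0.0]
width: 0.0401
```

```bash
python3 look.py 12 wrist scene top
```

```text
23.0 [0.5538 0.0938 0.25  ] [ 3.14  -0.     1.802] [ 1.1 -1.6  0. ] 40.1 [ 0.45  0.28  0.14  0.   -1.43 -1.79]
```

View pics/wrist12.png

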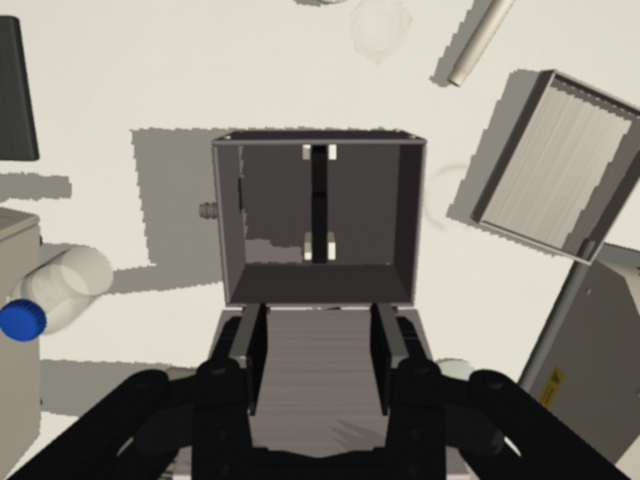

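View pics/scene12.png

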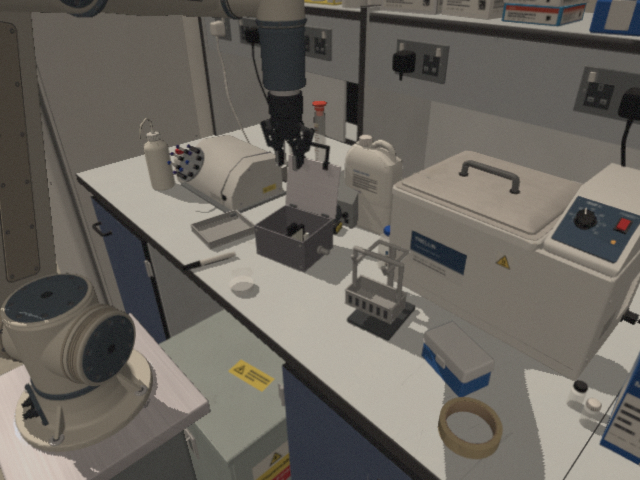

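```bash
python3 - <<'E'
from h import *; import pickle
k=pickle.load(open("pics/wrist12.pkl","rb")); W=cam(k)
o=[(W,(214,142),(-65,-75,85)),(W,(425,142),(-65,75,85)),(W,(414,303),(65,75,85)),(W,(229,303),(65,-75,85))]
p,e=fit(o); print(p,e.round(1))
print(proj(W,place(p,[[-8,0,80],[-23,0,80],[7,0,80],[-53,0,60],[37,0,60]])).round(0).tolist())
b=k["image"][120:320,200:440,::-1]; b=np.clip(b.astype(float)*2.5,0,255).astype(np.uint8)
cv2.imwrite("pics/w12z.png",cv2.resize(b,None,fx=3,fy=3,interpolation=cv2.INTER_CUBIC))
E
```

```text
[0.56265874 0.09795956 0.23266411] [[-1.7 -0.6]
 [ 4.3 -1. ]
 [ 1.5  5.7]
 [-3.   6.1]]
[[321.0, 218.0], [321.0, 199.0], [321.0, 238.0], [321.0, 154.0], [321.0, 264.0]]
```

View pics/w12z.png

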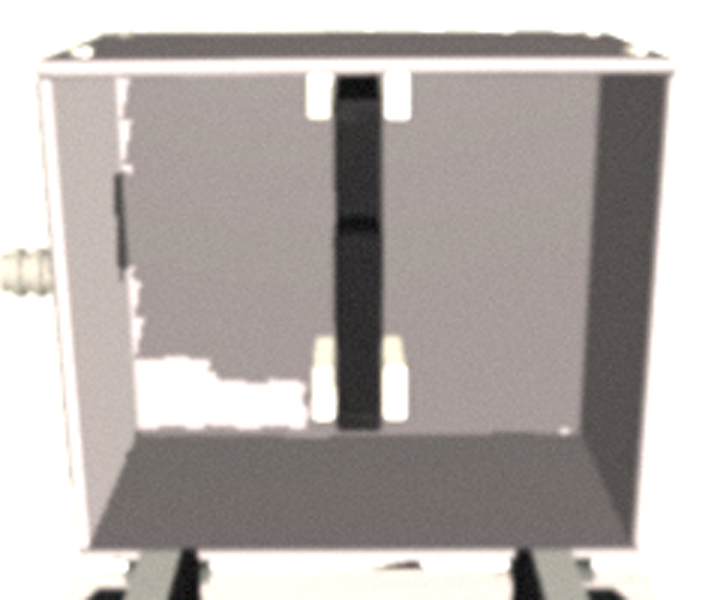

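```bash
python3 - <<'E'
from h import *; import pickle
W=cam(pickle.load(open("pics/wrist12.pkl","rb")))
a=ray(W,(319.3,197),.08);b=ray(W,(319.7,262),.062);print(a,b)
for p in ([.5614,.0959,.232],[.5627,.098,.2327]):
    c,s=np.cos(p[2]),np.sin(p[2])
    for q in (a,b):
        d=q[:2]-p[:2]; print(p,c*d[0]+s*d[1],-s*d[0]+c*d[1])
from rig import r
s=r.sense(); P=s["position"];R0=rotm(s["tcp_rot"])
t=a[:2]+.015*np.array([np.cos(.232),np.sin(.232)]); print("tab",t, "TCP",P)
print("tool shift", R0.inv().apply(np.r_[t,.068]-P)*1000, (R0.inv()*down(.232+np.pi/2)).as_rotvec())
E
```

```text
[0.5392926  0.09132815 0.08      ] [0.59614779 0.10513702 0.062     ]
[0.5614, 0.0959, 0.232] -0.02256629143767174 0.0006336638181642391
[0.5614, 0.0959, 0.232] 0.035940657604122545 0.0010001859200241946
[0.5627, 0.098, 0.2327] -0.024315075580073304 -0.00109415201474654
[0.5627, 0.098, 0.2327] 0.0341921156929694 -0.0007685848636691025
tab [0.55389073 0.09477701] TCP [0.55395844 0.09382847 0.2497661 ]
tool shift [ 9.30894125e-01 -1.00018221e-01  1.81766180e+02] [ 1.39547652e-03 -4.27236382e-05  1.53780111e-03]
```

Request:
send_rows:
  series:
    - [[0.3,0,6,0,0,0.001,40],[0.3,0,12,0,0,0,40],[0.3,0,17,0,0,0,40],[0,0,20,0,0,0,40],[0,0,20,0,0,0,40],[0,0,16,0,0,0,40],[0,0,12,0,0,0,40],[0,0,7,0,0,0,40]]

```text
time: 24.15
position: [0.5532, 0.0946, 0.1377]
tcp_rot: [-3.14, 0.0, 1.803]
ft_force: [1.0, 0.1, 0.3]
width: 0.0401
```

```bash
python3 look.py 13 wrist; python3 - <<'E'
import cv2,numpy as np
b=cv2.imread("pics/wrist13.png"); cv2.imwrite("pics/w13b.png",np.clip(b.astype(float)*1.8,0,255).astype(np.uint8))
E
```

```text
24.15 [0.5532 0.0946 0.1377] [-3.14   0.     1.803] [1.  0.1 0.3] 40.1 [ 0.45  0.34 -0.07 -0.   -1.17 -1.79]
```

View pics/w13b.png

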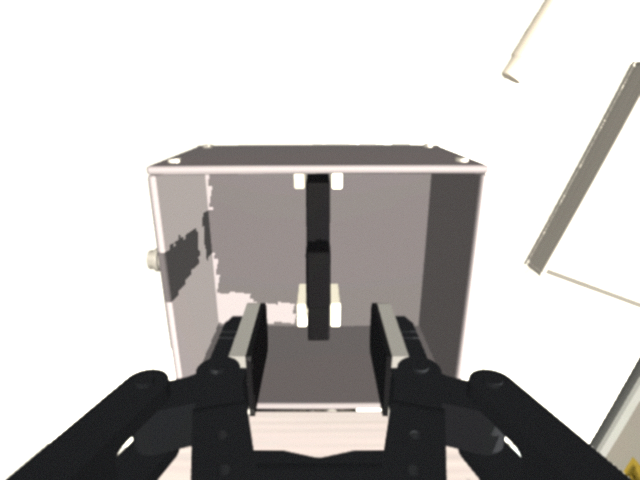

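The tab (u≈318) is centred between the pads (258 to 383). I'll lower the last 69 mm.

Request:
send_rows:
  series:
    - [[0,0,5,0,0,0,40],[0,0,9,0,0,0,40],[0,0,12,0,0,0,40],[0,0,13,0,0,0,40],[0,0,12,0,0,0,40],[0,0,9,0,0,0,40],[0,0,6,0,0,0,40],[0,0,3,0,0,0,40]]

```text
time: 25.2
position: [0.5535, 0.0947, 0.0694]
tcp_rot: [-3.141, 0.0, 1.803]
ft_force: [0.4, 0.5, 0.5]
width: 0.0399
```

Request:
send_rows:
  series:
    - [[0,0,0,0,0,0,40],[0,0,0,0,0,0,0],[0,0,0,0,0,0,0],[0,0,0,0,0,0,0],[0,0,0,0,0,0,0],[0,0,0,0,0,0,0],[0,0,0,0,0,0,0],[0,0,-2,0,0,0,0]]

```text
time: 26.2
position: [0.5528, 0.0945, 0.071]
tcp_rot: [-3.14, -0.0, 1.802]
ft_force: [-0.4, 0.0, -0.9]
width: 0.0108
```

```bash
python3 look.py 14 wrist; python3 - <<'E'
import cv2,numpy as np
b=cv2.imread("pics/wrist14.png"); cv2.imwrite("pics/w14b.png",np.clip(b.astype(float)*1.8,0,255).astype(np.uint8))
E
```

```text
26.2 [0.5528 0.0945 0.071 ] [-3.14  -0.     1.802] [-0.4  0.  -0.9] 10.8 [ 0.45  0.39 -0.17 -0.   -1.01 -1.79]
```

View pics/w14b.png

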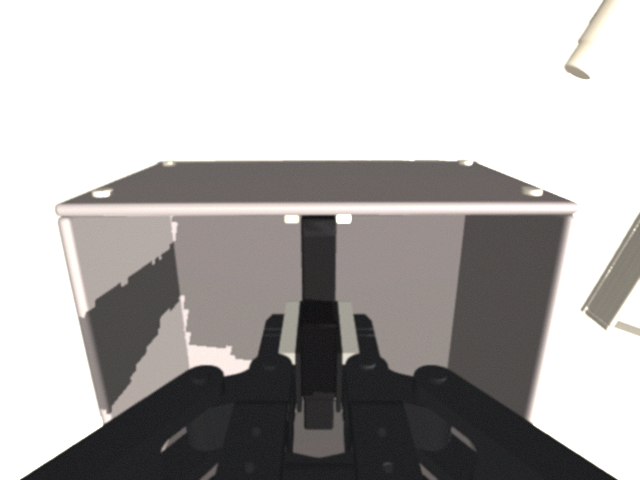

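Request:
send_rows:
  series:
    - [[0,0,-4,0,0,0,0],[0,0,-6,0,0,0,0],[0,0,-8,0,0,0,0],[0,0,-10,0,0,0,0],[0,0,-12,0,0,0,0],[0,0,-14,0,0,0,0],[0,0,-15,0,0,0,0],[0,0,-16,0,0,0,0]]

```text
time: 27.25
position: [0.5535, 0.0947, 0.1579]
tcp_rot: [3.141, -0.0, 1.803]
ft_force: [1.0, -0.4, -0.7]
width: 0.0115
```

Request:
send_rows:
  series:
    - [[0,0,-15,0,0,0,0],[0,0,-13,0,0,0,0],[0,0,-8,0,0,0,0],[0,0,-3,0,0,0,0],[0,0,0,0,0,0,0],[0,0,0,0,0,0,0],[0,0,0,0,0,0,0],[0,0,0,0,0,0,0]]

```text
time: 28.25
position: [0.5534, 0.0946, 0.1955]
tcp_rot: [-3.141, 0.0, 1.802]
ft_force: [-0.1, 0.4, -1.3]
width: 0.0109
```

```bash
python3 look.py 15 wrist scene top; python3 - <<'E'
import cv2
for n,(x,y) in (("scene",(170,100)),("top",(140,120))):
    b=cv2.imread(f"pics/{n}15.png")[y:y+150,x:x+200]
    cv2.imwrite(f"pics/{n}15z.png",cv2.resize(b,None,fx=4,fy=4,interpolation=cv2.INTER_CUBIC))
E
```

```text
28.25 [0.5534 0.0946 0.1955] [-3.141  0.     1.802] [-0.1  0.4 -1.3] 10.9 [ 0.45  0.3   0.03 -0.   -1.31 -1.79]
```

View pics/scene15z.png

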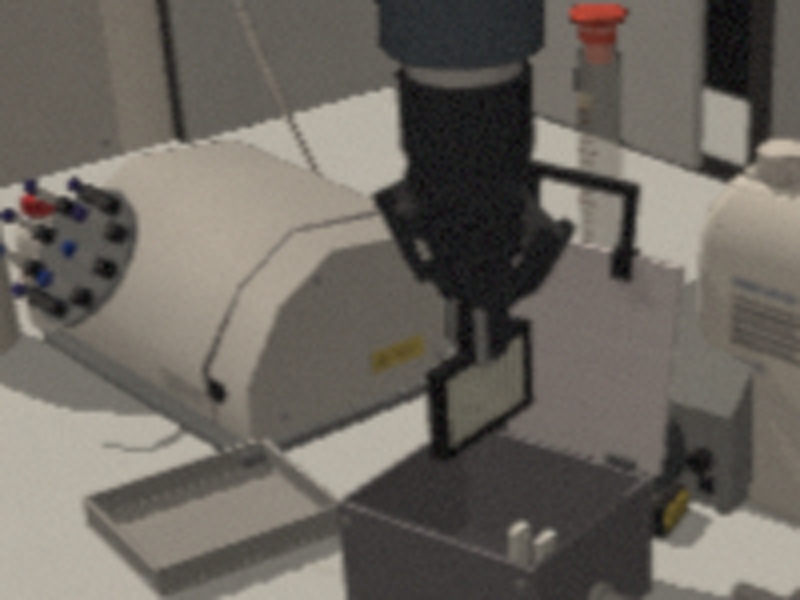

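View pics/wrist15.png

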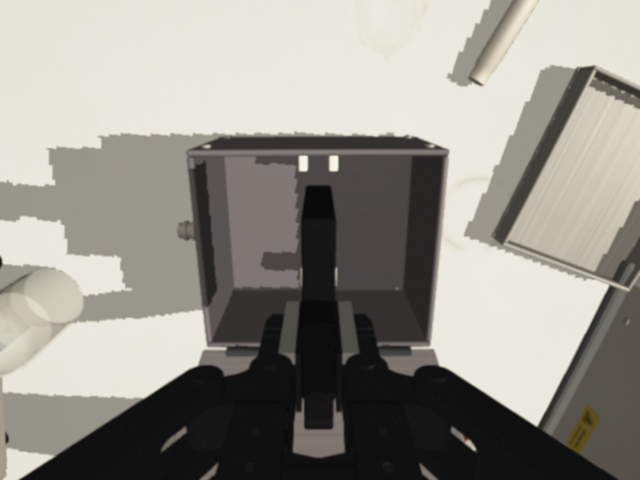

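```bash
python3 - <<'E'
src=open("fit0.py").read().split("for n,o in")[0]; exec(src)
import pickle
W=cam(pickle.load(open("pics/wrist12.pkl","rb")))
tw=[(W,(554,71),(-70,-60,22)),(W,(474,218),(70,-60,22)),(W,(592,262),(70,60,22))]
for o in (tr(70,60),tw,tr(70,60)+tw):
    p,e=fit(o); print(p.round(4),e.round(1).tolist())
from rig import r
s=r.sense(); P=s["position"];R0=rotm(s["tcp_rot"])
print(P,(R0.inv().apply(np.array([p[0],p[1],.1654])-P)*1000).round(1))
plan(P,R0,[p[0],p[1],.185],R0,12,0)
E
```

```text
[ 0.4811  0.301  -0.1136] [[-0.7, -1.1], [-0.2, -1.1], [3.0, 0.2], [0.4, 0.1], [-0.8, 0.7], [0.4, 0.4], [0.3, 0.4], [-0.4, -0.6]]
[ 0.4781  0.3054 -0.1125] [[-0.1, -6.8], [3.7, 2.8], [-1.9, 0.2]]
[ 0.4794  0.3036 -0.1261] [[-1.6, -1.5], [-0.9, -1.1], [1.9, 0.3], [-1.1, -0.1], [-1.9, 0.5], [-0.3, 0.5], [-0.7, 0.8], [-1.9, -0.5], [-1.2, -6.3], [0.8, 2.6], [-5.4, 1.5]]
[0.55345618 0.09468663 0.19562655] [220.3 -24.1  30.2]
[[ [8.5,-0.9,0.4,0,0,0,0],
[13.9,-1.6,0.7,0,0,0,0],
[18.2,-1.9,0.9,0,0,0,0],
[21.4,-2.4,1,0,0,0,0],
[23.6,-2.5,1.1,0,0,0,0],
[24.6,-2.7,1.2,0,0,0,0],
[24.6,-2.7,1.2,0,0,0,0],
[23.5,-2.6,1.1,0,0,0,0] ]]
[[ [21.4,-2.3,1.1,0,0,0,0],
[18.2,-2,0.8,0,0,0,0],
[13.9,-1.5,0.7,0,0,0,0],
[8.5,-1,0.4,0,0,0,0] ]]
```

Request:
send_rows:
  series:
    - [[8,-1,0,0,0,0,0],[14,-1.5,0,0,0,0,0],[18,-2,0,0,0,0,0],[21.5,-2.3,0,0,0,0,0],[23.5,-2.5,0,0,0,0,0],[24.5,-2.7,0,0,0,0,0],[24.5,-2.7,1,0,0,0,0],[23.5,-2.6,2,0,0,0,0]]

```text
time: 29.4
position: [0.4996, 0.2459, 0.1928]
tcp_rot: [3.141, -0.0, 1.804]
ft_force: [0.3, 0.0, -0.8]
width: 0.011
```

Request:
send_rows:
  series:
    - [[21.5,-2.4,3,0,0,0,0],[18,-2,4,0,0,0,0],[14,-1.5,4,0,0,0,0],[7.5,-1,5,0,0,0,0],[0,0,5,0,0,0,0],[0,0,4,0,0,0,0],[0,0,2,0,0,0,0],[0,0,0,0,0,0,0]]

```text
time: 30.4
position: [0.4798, 0.3014, 0.1656]
tcp_rot: [-3.141, 0.0, 1.802]
ft_force: [-0.4, -0.1, -0.4]
width: 0.0108
```

```bash
python3 look.py 16 wrist scene top; python3 - <<'E'
import cv2
for n,(x,y) in (("scene",(150,110)),("top",(120,130))):
    b=cv2.imread(f"pics/{n}16.png")[y:y+150,x:x+200]
    cv2.imwrite(f"pics/{n}16z.png",cv2.resize(b,None,fx=4,fy=4,interpolation=cv2.INTER_CUBIC))
E
```

```text
30.4 [0.4798 0.3014 0.1656] [-3.141  0.     1.802] [-0.4 -0.1 -0.4] 10.8 [ 0.84  0.33 -0.01  0.   -1.24 -2.18]
```

View pics/scene16z.png

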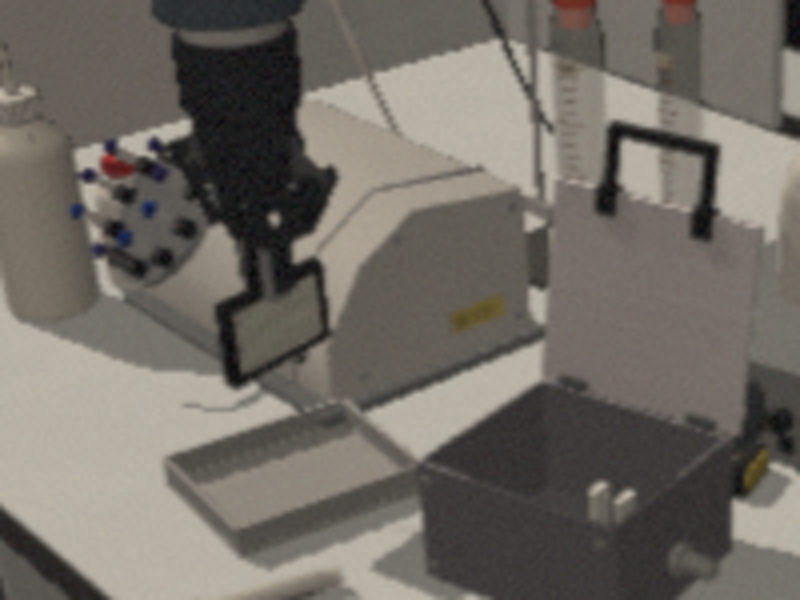

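View pics/top16.png

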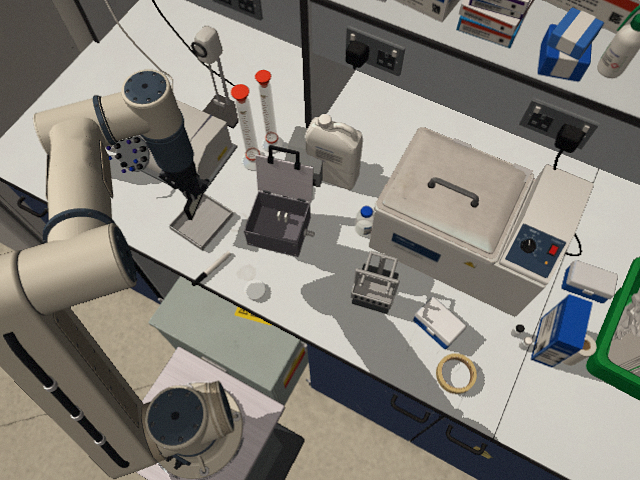

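View pics/wrist16.png

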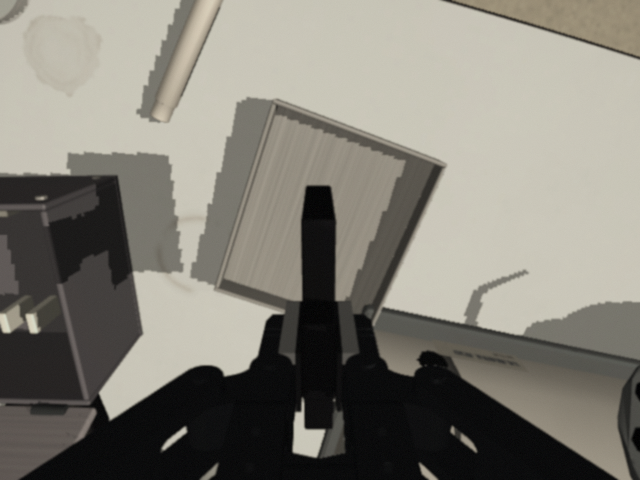

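View pics/scene16.png

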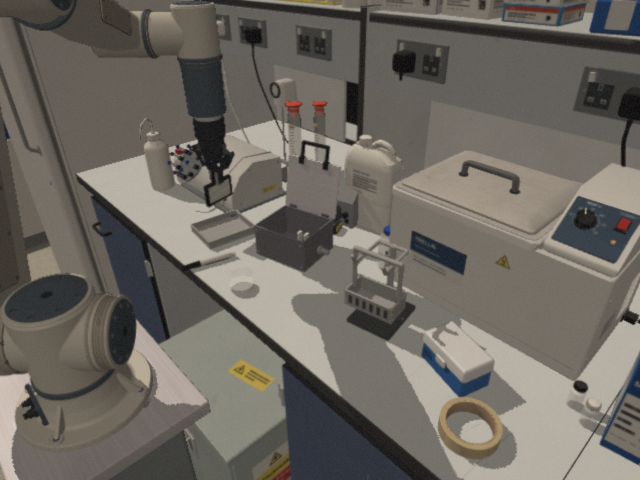

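```bash
python3 - <<'E'
from h import *; import pickle
W=cam(pickle.load(open("pics/wrist16.pkl","rb")))
p,e=fit([(W,(275,101),(-70,-60,22)),(W,(445,164),(-70,60,22)),(W,(218,289),(70,-60,22))],(.48,.3,-.11)); print(p,e.round(1))
q=proj("scene",place([.4798,.3014,.232],[[-45,0,100],[45,0,100],[-45,0,158]]))
print(((q-[150,110])*4).round())
E
```

```text
[ 0.48143334  0.30861265 -0.10392474] [[-0.4 -0.8]
 [ 5.4  0. ]
 [-0.9  3.9]]
[[229. 386.]
 [326. 333.]
 [217. 304.]]
```

Request:
send_rows:
  series:
    - [[1,0,0,0,0,0,0],[1,0,0,0,0,0,0],[1,0.5,0,0,0,0,0],[0,0,0,0,0,0,0],[0,0,0,0,0,0,0],[0,0,0,0,0,0,0],[0,0,0,0,0,0,0],[0,0,0,0,0,0,0]]

```text
time: 31.55
position: [0.4795, 0.3048, 0.1657]
tcp_rot: [3.142, 0.0, 1.803]
ft_force: [-0.6, -0.1, -0.2]
width: 0.0108
```

```bash
python3 look.py 17 scene && python3 - <<'E'
import cv2
b=cv2.imread("pics/scene17.png")[110:340,170:440]
cv2.imwrite("pics/s17z.png",cv2.resize(b,None,fx=2.5,fy=2.5,interpolation=cv2.INTER_CUBIC))
E
```

```text
31.55 [0.4795 0.3048 0.1657] [3.142 0.    1.803] [-0.6 -0.1 -0.2] 10.8 [ 0.84  0.33 -0.    0.   -1.24 -2.18]
```

View pics/s17z.png

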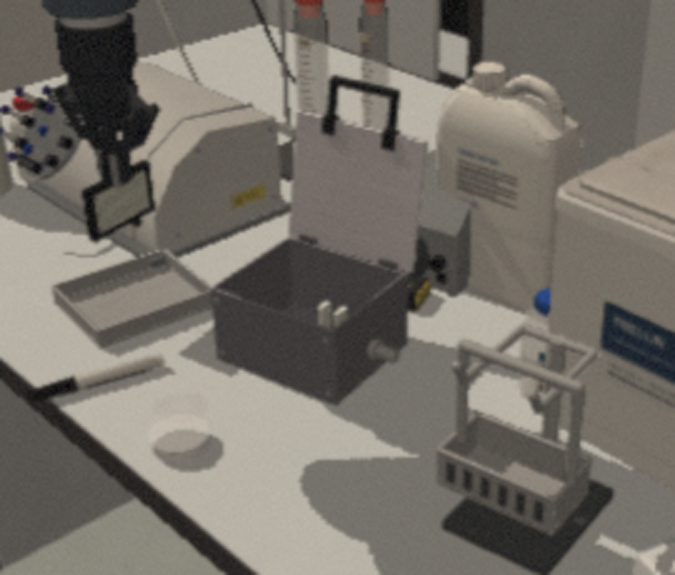

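The basket hangs on both prongs and the flap stands open. The cassette is held upright over the tray and the bystanders haven't moved, so I'm handing in.

```bash
python3 -c "
from rig import r
print(r.finish_job())"
```

```text
the job is handed in; nothing more can be done
None
```

I finished the job in the order asked and handed it in at about 31.6 s of the 69 s allowed; no verdict was reported.

- **Basket:** it hangs by its handle across both prongs of the hook stand. I released it there, and the last picture shows it still hanging.
- **Flap:** I pulled it by its bar to about 1.77 rad, past upright. It stayed open after I let go.
- **Cassette:** I drew it straight up out of the housing by its tab, and the gripper still holds it upright at (0.480, 0.305) m. The finger opening is steady at 10.8 mm. Its underside is about 0.100 m above the bench, and the scene picture agreed with that.
- **Forces:** the highest wrist force reading I saw was about 15 N, at the end of a move call while swinging the flap.
- **Other things:** I saw no other item on the bench move.

**Disagreement:** my estimates of the tray's middle differed by up to about 8 mm in y (0.301 to 0.309 m). The last one, from the wrist camera, had errors of up to 5 pixels. I moved the cassette 3 mm in +y to sit between them, so it could be about 4 mm off-centre.

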